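Reset a sine plate to 30 degrees on setting blocks

ROBOT

A 7-joint arm with a two-finger parallel gripper is mounted at the origin on a cart in front of the work surface, level with it; the furniture and walls round the work are solid. World frame = base frame: x ahead of the robot, y to its left, z up, the work surface at z = 0. Lengths are in m, angles in degrees, forces in N, time in s.
With the tool pointing down it reaches from about 0.4 to 0.925 m from the base axis. Payload 4.1 kg.
Tool frame: the origin (TCP) lies on the centre line of the jaws, within the pads' length; the fingertips stand 25 mm ahead of it and the grasp point (between the pads) lies 6 mm ahead of it (robot.tip_extent is the distance from the TCP to the fingertips, in m); z points along the fingers, y is the line along which they close (so a half turn about z gives the same grasp; the last joint's range is limited). The gripper opens to 85 mm and grips with 20 to 120 N. Pads are 22 mm wide; open, the fingers measure 114 mm over their backs; the gripper's body (76 mm by 85 mm) begins 54 mm behind the grasp point. The pads swing forward as they close: fully open they stand 13 mm farther back than shut.
Start: joints at [-81.36, 22.827, 2.584, 88.041, -1.071, 69.15, -2.905], TCP at [0.161, 0.63, 0.256] pointing down, gripper open.
Joint ranges: [-161.44, 161.44], [-28.35, 127.94], [-78.24, 83.42], [0, 140.83], [-78.03, 258.03], [13.02, 114.36], [-168.23, 168.23]. Speed limits (degrees/s): [147.25, 147.25, 180, 180, 180, 180, 180].

INTERFACE

Orientations are given as a 3x3 rotation matrix whose columns are the frame's x, y, z axes.
In Python, from station import robot gives the robot as it stands.
- The arm moves only by the tool arm_command, never from a script. Its argument "deltas" is a list of rows, each an object of numbers: "claw": the gripper's target within -1 to 1 (fully open at 1, half-way at 0, shut at -1); "tx", "ty", "tz": the shift along the world's x, y, z in mm; "roll": the turn about the world's z in degrees. In form: [{"claw": .., "tx": .., "ty": .., "tz": .., "roll": ..}, ...]. A call has 1 to 5 rows; each row is the pose to reach, as a shift and turn from the pose commanded when the call began; what a row does not reach only later rows make up. A row lasts 1/10 s, in which the tool goes at most 50 mm and 8.59 degrees, less where a joint would pass 70% of its speed; a pose out of reach is approached as far as the arm can. A call with a gripper value outside its range is refused whole. The fingers move at their own pace and stop on an object; "squeeze" is the grip in N (left out, the last holds). Time passes only in rows, so rows that repeat a pose let the fingers close. It gives the time, the measured TCP pose, the force, the opening and the grip force at its end, in the units of the state.
- robot.read_state(): the state, without advancing time (a new reading comes with each control period).
- robot.grab_frame(name): name is "side" or "top" or "wrist"; returns (picture, depth): 480x640x3 uint8, red, green, blue; 480x640 float32, m along the optical axis (not along the pixel's ray), 0 where there is no reading.
- robot.camera_info(name): a dict with "fx", "fy", "cx", "cy" (pixels), "R" (3x3) and "t" (3): a world point X has camera coordinates R X + t; the wrist camera has in their place "tool_from_camera" (4x4, takes a point from camera to tool coordinates, whose origin is the TCP and whose axes are the flange's). Camera axes: x right, y down, z forward; pixel columns grow to the right and rows downward; lengths in m; the calibration is good to about 2 mm. A picture is of the moment at which its call begins: read the wrist's pose just before it. camera_info takes no time and is no camera call.
- robot.close_job(): hands the job in; it is judged then, once.
The state is a dict: "time": time; "qpos": joint angles; "dq": joint speeds; "tau": joint torques, N m; "tool_pos": TCP position; "tcp_rot": TCP orientation; "wrist_force": force on the tool from outside, world axes, zero at the start; "moment": the same for the moment, N m; "gripper_width": finger opening in m; "gripper_force": force on a finger pad.
Only numpy, scipy, OpenCV 4.12 (cv2) and the standard library are available. Lean on these libraries where they do the work, as an engineer would, in place of code of your own. Each camera call takes 0.05 s, during which the arm holds its last target. There are 200 camera calls.

TASK

The sine plate still stands on the two blocks of its last setting; set it to 30 degrees instead. Swing the plate fully back, take out the one block that must go and lay it flat on the bench, put in the one loose block that makes the height right, so that both blocks lie squarely stacked flat on the base, long sides across, in the middle under the roller's place. Then lower the plate gently, without letting it fall, until its roller rests on the stack, and let go; leave everything else where it is.

Things in the scene. Friction and masses are not known exactly. Their poses are not given: they have to be found in the camera images.
- sine_base: fixed steel base of the sine plate, 200 x 116 x 14 mm (x, y, z); origin at the centre of its underside, bare top at z = 14 mm. +x points to the hinge end, -x to the open front. Hinge axis parallel to y at x = 65, z = 24 mm; its ears (|y| = 45 to 55) rise to z = 38, the back stop at x = 89 to 100 to z = 62. Blocks stand on the top under the roller, their long side along y.
- plate (a joint): angle of the hinged plate above level, rad: 0 level, 0.5236 = 30 degrees, 1.78 fully back on its stop, 12 degrees past upright, where it stays by its weight; the hinge is nearly free, so short of upright it falls if let go. Aluminium, 0.45 kg, 84 mm wide, 10 mm thick, reaches 132 mm from the hinge. Stack height above the base's top = 120 mm x sin(angle).
- roller (a point): centre of the steel roller under the plate's free end, which rests on the blocks: radius 10 mm, 84 mm long, parallel to the hinge, 120 mm from the hinge axis (level, it touches the base's top). At 30 degrees it is 104 mm from the hinge axis horizontally, at x = -39 mm of the base. The plate's underside lies 6 mm above the line from hinge axis to roller centre.
- handle (a point): centre of the plate's end handle: a dark steel bar parallel to the hinge, 30 mm long, 14 mm thick, round, flat ends (pinched end to end it turns in the grip), on a 10 mm wide stalk beyond the plate's end; 158 mm from the hinge axis along the plate, 11 mm above the hinge-roller line. x along the plate to the hinge, z normal to it.
- block20: setting block, plain bright aluminium, 70 x 36 x 20 mm (its x, y, z); the five blocks differ only in thickness; origin at the centre of its underside, z up through the thickness, x along the 70 mm length. Loose on the bench. Mass about 0.14 kg.
- block26: setting block, plain bright aluminium, 70 x 36 x 26 mm (its x, y, z); the five blocks differ only in thickness; origin at the centre of its underside, z up through the thickness, x along the 70 mm length. Loose on the bench. Mass about 0.18 kg.
- block50: setting block, plain bright aluminium, 70 x 36 x 50 mm (its x, y, z); the five blocks differ only in thickness; origin at the centre of its underside, z up through the thickness, x along the 70 mm length. Loose on the bench. Mass about 0.34 kg.
- block40: setting block, plain bright aluminium, 70 x 36 x 40 mm (its x, y, z); the five blocks differ only in thickness; origin at the centre of its underside, z up through the thickness, x along the 70 mm length. At the start it stands on the sine plate's base under the roller. Mass about 0.27 kg.
- block30: setting block, plain bright aluminium, 70 x 36 x 30 mm (its x, y, z); the five blocks differ only in thickness; origin at the centre of its underside, z up through the thickness, x along the 70 mm length. At the start it stands on the 40 mm block: together they are the old setting. Mass about 0.20 kg.
- objective_case_a: black screw-lid case, 45 mm diameter, 66 mm high; origin at the centre of its underside, z axis up. A bystander.
- objective_case_b: screw-lid case with black lid and pale barrel, 41 mm diameter, 58 mm high; origin at the centre of its underside, z axis up. A bystander.
- ethanol_bottle: tall white bottle with blue cap, 66 mm diameter, 178 mm high, beside it stands the fixed lamp supply, a cream box 0.32 m tall from x = 0.50 m back, y = -0.11 to 0.01 m (world); origin at the centre of its underside, z axis up. A bystander.
- tip_box: pipette tip box, 85 x 118 x 74 mm; origin at the centre of its underside, z axis up. A bystander.
- pen_pot: grey pot with pens, 82 mm diameter, 171 mm high, in front of the fixed microscope (from x = 0.54 m back, y = 0.30 to 0.57 m, world); origin at the centre of its underside, z axis up. A bystander.
Things that resemble listed ones, but are neither listed nor needed, are in the scene too. Leave any purple or red look-alike of the block20 alone.

How it is judged:
By the outcome, as a careful person would: the job done as asked, in the order asked, and still so for the second after the job is handed in, with the robot touching nothing.
It also fails if it takes over 72 s, if anything falls off the work surface, if the arm or the gripper's body presses on something with over 40 N, if the wrist force passes 120 N, or if a joint passes its speed limit or range.

## Working session

There is one attempt and no reset: what is moved stays moved. The work goes in short steps, Python scripts to look and compute and a tool call to move; the robot and the scene stay as the last step left them, time stands still between calls to the robot, and variables do not carry over. Pictures are saved under pics/ and viewed, at most 13 in all, crops included, and the job is handed in when it is done.

Besides the shell and the picture viewer there is one more tool, called after "Request:" as a command line: name --argument value ..., lists and objects as JSON in quotes. arm_command: Moves the arm, as the interface text tells. Its arguments: {"type":"object","properties":{"deltas":{"type":"array","items":{"type":"object","properties":{"claw":{"type":"number"},"tx":{"type":"number"},"ty":{"type":"number"},"tz":{"type":"number"},"roll":{"type":"number"}}}},"squeeze":{"type":"number"}},"required":["deltas"]}

```bash
mkdir -p pics
cat > h.py <<'E'
import numpy as np, cv2
from station import robot
def grab(n):
    s=robot.read_state(); im,d=robot.grab_frame(n); return s,im,d
def pose(n,s):
    i=robot.camera_info(n)
    K=(i['fx'],i['fy'],i['cx'],i['cy'])
    if 'R' in i:
        R=np.array(i['R']);t=np.array(i['t']); return K,R.T,-R.T@t
    T=np.array(i['tool_from_camera']);Rt=np.array(s['tcp_rot']);p=np.array(s['tool_pos'])
    return K,Rt@T[:3,:3],Rt@T[:3,3]+p
def cloud(n,s,d):
    K,R,c=pose(n,s);v,u=np.mgrid[0:480,0:640]
    P=np.stack([(u-K[2])/K[0]*d,(v-K[3])/K[1]*d,d],-1)
    W=P@R.T+c; W[d<=0]=np.nan; return W
def plane(n,s,u,v,z):
    K,R,c=pose(n,s); r=R@np.array([(u-K[2])/K[0],(v-K[3])/K[1],1]); return c+r*(z-c[2])/r[2]
def save(n,im): cv2.imwrite('pics/'+n+'.png',im[:,:,::-1])
E
python3 - <<'E'
from h import *
for n in ('top','side'):
    s,im,d=grab(n); save(n+'0',im); np.savez(n+'0.npz',im=im,d=d); K,R,c=pose(n,s); print(n,K,c.round(3),R.round(2).tolist())
s=robot.read_state(); print(s)
E
```

```text
top (493.69051482832003, 493.69051482832003, 306.1156137748834, 241.47602530145724) [ 0.426 -0.028  1.482] [[-0.0, -0.99, 0.14], [-1.0, 0.0, -0.0], [0.0, -0.14, -0.99]]
side (611.0582490332388, 611.0582490332388, 314.7619207993152, 246.68890032303116) [ 0.061 -0.739  1.577] [[0.8, -0.51, 0.32], [-0.6, -0.69, 0.41], [0.01, -0.52, -0.86]]
{'time': 0.1, 'qpos': array([-81.35990961,  22.86796801,   2.58112001,  88.10405759,
        -1.07254387,  69.15009886,  -2.90285601]), 'dq': array([ 0.05537628, -0.1689887 , -0.0419563 , -0.07305932, -0.05940002,
       -0.09311764,  0.08457494]), 'tau': array([ 2.80703454e-03, -4.76263261e+01,  1.36978034e+00, -2.54949617e+01,
        1.19272195e-02,  5.03446965e-03, -1.23246853e-06]), 'tool_pos': array([0.16053454, 0.62934641, 0.25538683]), 'tcp_rot': array([[-9.68994472e-01,  2.47082194e-01, -3.18963085e-04],
       [ 2.47082377e-01,  9.68993023e-01, -1.67960211e-03],
       [-1.05926770e-04, -1.70633532e-03, -9.99998539e-01]]), 'wrist_force': array([-0.25252381, -0.53134215, -0.65894889]), 'moment': array([ 0.01218478,  0.00346277, -0.01996537]), 'gripper_force': 0.0, 'gripper_width': 0.08515368405365822}
```

View pics/top0.png

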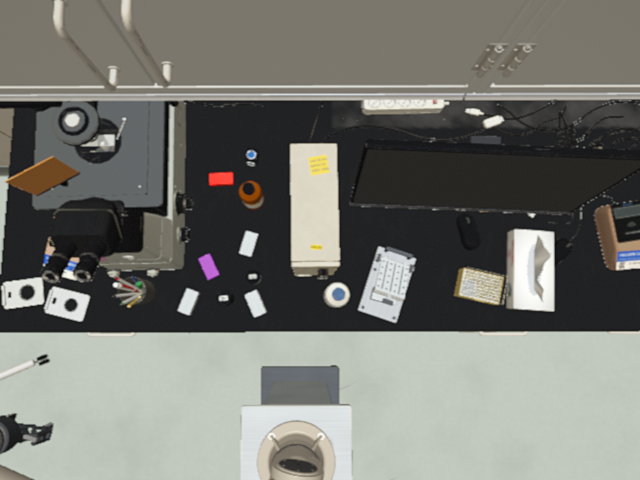

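View pics/side0.png

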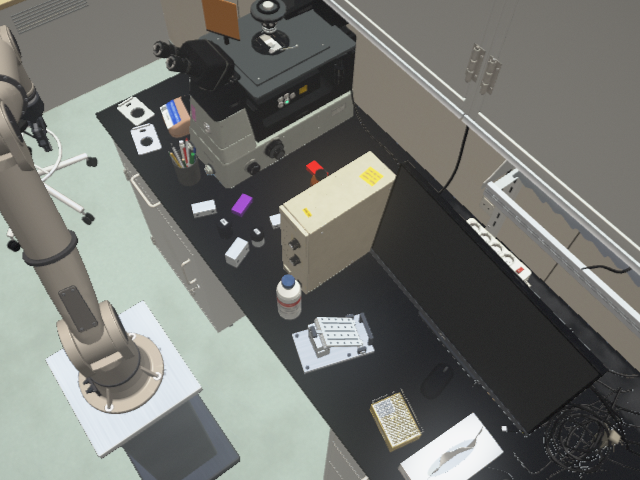

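Run:
```python
from h import *
for n,rois in (('top',dict(A=(230,225,265,262),B=(172,283,205,320),C=(238,285,272,322))),('side',dict(A=(186,195,220,222),B=(220,232,254,270),C=(265,210,285,232)))):
    f=np.load(n+'0.npz');im,d=f['im'],f['d'];s=robot.read_state();W=cloud(n,s,d)
    for k,(a,b,c,e) in rois.items():
        I=im[b:e,a:c].astype(int);w=W[b:e,a:c]
        m=(I.min(2)>110)&((I.max(2)-I.min(2))<40)
        p=w[m];p=p[~np.isnan(p).any(1)]
        z=np.percentile(p[:,2],[10,50,90]).round(4)
        q=p[abs(p[:,2]-z[1])<.006]
        r=cv2.minAreaRect((q[:,:2]*1000).astype(np.float32))
        print(n,k,m.sum(),z,q.mean(0).round(4),r)
f=np.load('top0.npz');im=f['im'];s=robot.read_state();W=cloud('top',s,f['d'])
def show(name,a,b,c,e,k): cv2.imwrite('pics/'+name,cv2.resize(im[b:e,a:c,::-1],None,fx=k,fy=k,interpolation=cv2.INTER_CUBIC))
show('c1.png',350,235,430,330,6)
w=W[235:330,350:430].reshape(-1,3);p=w[(w[:,2]>.007)&(w[:,2]<.022)]
r=cv2.minAreaRect((p[:,:2]*1000).astype(np.float32));print(len(p),r,np.median(p[:,2]))
p=w[(w[:,2]>.03)];print(len(p),p[:,2].max(),cv2.minAreaRect((p[:,:2]*1000).astype(np.float32)))
```

```text
top A 336 [0.005  0.0205 0.0254] [0.6219 0.1431 0.0211] ((622.4188232421875, 142.5105743408203), (37.031375885009766, 70.72470092773438), 73.5833740234375)
top B 363 [0.0037 0.0266 0.031 ] [0.4496 0.3166 0.0271] ((450.46649169921875, 316.92962646484375), (37.05397415161133, 69.9755630493164), 67.20233154296875)
top C 368 [0.0045 0.0505 0.0548] [0.4433 0.1176 0.051 ] ((444.19537353515625, 117.90357971191406), (70.07943725585938, 36.00665283203125), 24.133811950683594)
side A 307 [0.0093 0.0255 0.0314] [0.4489 0.3153 0.026 ] ((449.2075500488281, 315.2296142578125), (44.41484451293945, 69.85966491699219), 67.33114624023438)
side B 436 [0.0129 0.0473 0.0545] [0.4424 0.1155 0.0486] ((443.4085388183594, 117.18803405761719), (78.0569839477539, 39.747581481933594), 24.828296661376953)
side C 137 [0.014  0.022  0.2782] [0.6013 0.1488 0.0214] ((601.4609985351562, 148.59881591796875), (40.39034652709961, 31.777023315429688), 63.40972900390625)
1368 ((507.7513427734375, -276.8655700683594), (234.9214630126953, 280.1006774902344), 89.4655532836914) 0.014426961545375927
1491 0.13900199235959487 ((517.9983520507812, -275.1234130859375), (112.26515197753906, 163.21951293945312), 71.53247833251953)
```

View pics/c1.png

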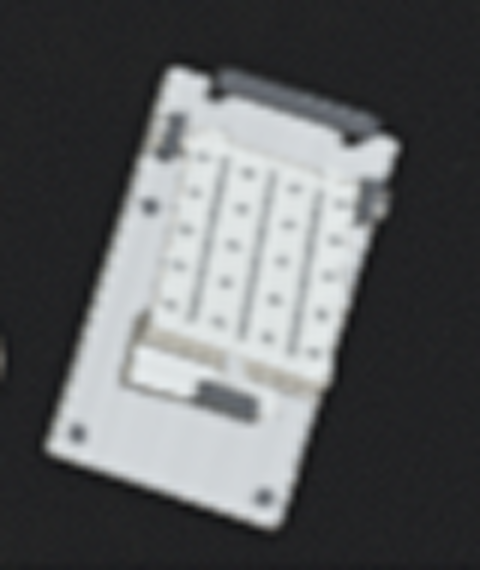

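Run:
```python
from h import *
f=np.load('top0.npz');im=f['im'];s=robot.read_state();W=cloud('top',s,f['d'])
for nm,(x,y) in dict(BL=(48,452),BR=(280,527),TR=(400,143),TL=(170,68)).items():
    print(nm,plane('top',s,350+x/6-.4,235+y/6-.4,.014).round(4))
for z in (.12,.125,.13): print('handle',plane('top',s,350+228/6-.4,235+400/6-.4,z).round(4))
print('monitor',W[140:215:15,360:640:70].round(3).tolist())
print('bottle',W[294,337].round(3),'pot',W[285:305:5,120:150:8,2].round(2).tolist(),W[290,130].round(3))
print(robot.camera_info('wrist'),robot.tip_extent)
```

```text
BL [ 0.4242 -0.1802  0.014 ]
BR [ 0.3876 -0.2931  0.014 ]
TR [ 0.5761 -0.358   0.014 ]
TL [ 0.6141 -0.2443  0.014 ]
handle [ 0.4476 -0.2518  0.12  ]
handle [ 0.4475 -0.251   0.125 ]
handle [ 0.4475 -0.2502  0.13  ]
monitor [[[0.947, -0.197, 0.004], [0.948, -0.415, 0.003], [0.829, -0.496, 0.339], [0.945, -0.849, 0.007]], [[0.9, -0.197, 0.003], [0.754, -0.295, 0.457], [0.75, -0.441, 0.468], [0.746, -0.584, 0.478]], [[0.748, -0.155, 0.363], [0.743, -0.314, 0.379], [0.738, -0.469, 0.396], [0.735, -0.622, 0.405]], [[0.736, -0.165, 0.27], [0.731, -0.337, 0.287], [0.725, -0.501, 0.31], [0.721, -0.663, 0.326]], [[0.72, -0.176, 0.169], [0.715, -0.361, 0.188], [0.711, -0.541, 0.207], [0.705, -0.713, 0.229]]]
bottle [ 0.466 -0.11   0.182] pot [[0.13, 0.09, 0.0, -0.0], [0.09, 0.08, 0.05, 0.05], [0.11, 0.08, 0.05, 0.0], [-0.0, 0.11, 0.11, 0.08]] [0.482 0.472 0.072]
{'fx': 388.79160570448647, 'fy': 388.79160570448647, 'cx': 316.43184135098045, 'cy': 239.4828584959238, 'tool_from_camera': array([[ 1.50802505e-03, -9.53218853e-01, -3.02277265e-01,
         7.76642766e-02],
       [ 9.99998760e-01,  1.57439075e-03,  2.40978463e-05,
        -5.41421971e-04],
       [ 4.52932009e-04, -3.02276926e-01,  9.53220045e-01,
        -1.17859764e-01],
       [ 0.00000000e+00,  0.00000000e+00,  0.00000000e+00,
         1.00000000e+00]])} 0.025
```

Candidates for block20 in the top view are bright blocks at (248,243), measured height 20.5 mm, at (188,301), 26.6 mm, and at (256,303), 50.5 mm, plus the purple (208,266) and red (221,179) look-alikes. I choose (248,243). The setting needs 60 mm, so 40+20: the 30 comes off. The sine plate is at (388,285), with its handle at about (388,301).

Request:
arm_command --deltas '[{"tx": 40,"ty": -20,"tz": 50,"claw": 1},{"tx": 75,"ty": -50,"tz": 80},{"tx": 110,"ty": -90,"tz": 100},{"tx": 140,"ty": -130,"tz": 100},{"tx": 170,"ty": -170,"tz": 100}]'

```text
invalid input
```

Request:
arm_command --deltas '[{"tx": 30,"ty": -40},{"tx": 55,"ty": -80},{"tx": 75,"ty": -120},{"tx": 90,"ty": -170},{"tx": 100,"ty": -220}]'

```text
invalid input
```

Request:
arm_command --deltas '[{"tx": 10,"ty": -50,"roll": -4.2},{"tx": 15,"ty": -100,"roll": -4.2},{"tx": 15,"ty": -150,"roll": -4.2},{"tx": 10,"ty": -200,"roll": -4.2},{"tx": 5,"ty": -250,"roll": -4.2}]'

```text
invalid input
```

Request:
arm_command --deltas '[{"tx": -5,"ty": -50},{"tx": -12,"ty": -100},{"tx": -20,"ty": -150},{"tx": -30,"ty": -200,"tz": -20},{"tx": -36,"ty": -230,"tz": -40}]'

```text
invalid input
```

Request:
arm_command --deltas '[{"tx": 0},{"tx": 0},{"tx": 0}]'

```text
invalid input
```

Run:
```python
from h import *
s,im,d=grab('wrist'); save('w1',im); np.savez('w1.npz',im=im,d=d,R=s['tcp_rot'],p=s['tool_pos'])
print(s['time'],s['tool_pos'],s['tcp_rot'].round(3).tolist(),s['qpos'])
```

```text
0.1 [0.16053454 0.62934641 0.25538683] [[-0.969, 0.247, -0.0], [0.247, 0.969, -0.002], [-0.0, -0.002, -1.0]] [-81.35990961  22.86796801   2.58112001  88.10405759  -1.07254387
  69.15009886  -2.90285601]
```

View pics/w1.png

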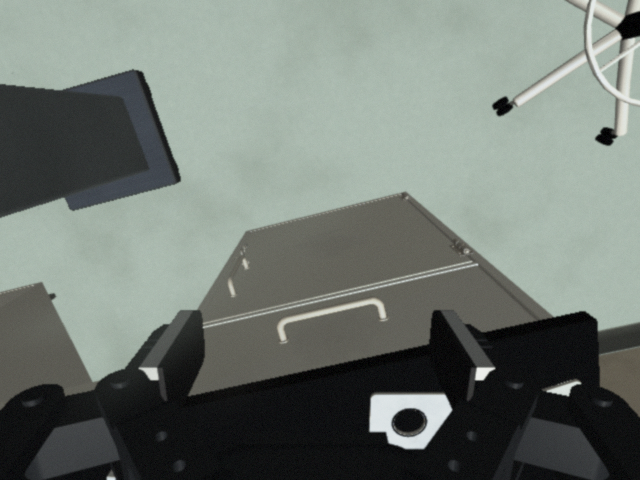

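Request:
arm_command --deltas '[{"tx": 40,"ty": -20,"tz": 50,"roll": 0,"claw": 1},{"tx": 75,"ty": -50,"tz": 80,"roll": 0,"claw": 1},{"tx": 110,"ty": -90,"tz": 100,"roll": 0,"claw": 1},{"tx": 140,"ty": -130,"tz": 100,"roll": 0,"claw": 1},{"tx": 170,"ty": -170,"tz": 100,"roll": 0,"claw": 1}]' --squeeze 40

```text
time: 0.65
tool_pos: [0.3166, 0.4789, 0.3563]
tcp_rot: [[-0.969, 0.247, 0.001], [0.247, 0.969, 0.002], [-0.001, 0.002, -1.0]]
wrist_force: [0.6, 0.6, -0.2]
gripper_width: 0.0855
gripper_force: 0.0
```

Request:
arm_command --deltas '[{"tx": 30,"ty": -40,"tz": 0,"roll": 0,"claw": 1},{"tx": 55,"ty": -80,"tz": 0,"roll": 0,"claw": 1},{"tx": 75,"ty": -120,"tz": 0,"roll": 0,"claw": 1},{"tx": 90,"ty": -170,"tz": 0,"roll": 0,"claw": 1},{"tx": 100,"ty": -220,"tz": 0,"roll": 0,"claw": 1}]'

```text
time: 1.15
tool_pos: [0.4152, 0.2609, 0.3547]
tcp_rot: [[-0.969, 0.248, 0.0], [0.248, 0.969, -0.0], [-0.0, -0.0, -1.0]]
wrist_force: [0.5, -0.2, -0.1]
gripper_width: 0.085
gripper_force: 0.0
```

Request:
arm_command --deltas '[{"tx": 10,"ty": -50,"tz": 0,"roll": -4.2,"claw": 1},{"tx": 15,"ty": -100,"tz": 0,"roll": -4.2,"claw": 1},{"tx": 15,"ty": -150,"tz": 0,"roll": -4.2,"claw": 1},{"tx": 10,"ty": -200,"tz": 0,"roll": -4.2,"claw": 1},{"tx": 5,"ty": -250,"tz": 0,"roll": -4.2,"claw": 1}]'

```text
time: 1.65
tool_pos: [0.4191, 0.0126, 0.3548]
tcp_rot: [[-0.948, 0.318, -0.0], [0.318, 0.948, 0.0], [0.0, 0.0, -1.0]]
wrist_force: [1.6, -0.5, -0.7]
gripper_width: 0.0854
gripper_force: 0.0
```

Request:
arm_command --deltas '[{"tx": -5,"ty": -50,"tz": 0,"roll": 0,"claw": 1},{"tx": -12,"ty": -100,"tz": 0,"roll": 0,"claw": 1},{"tx": -20,"ty": -150,"tz": 0,"roll": 0,"claw": 1},{"tx": -30,"ty": -200,"tz": -20,"roll": 0,"claw": 1},{"tx": -36,"ty": -230,"tz": -40,"roll": 0,"claw": 1}]'

```text
time: 2.15
tool_pos: [0.383, -0.2185, 0.3154]
tcp_rot: [[-0.947, 0.32, 0.004], [0.32, 0.947, 0.0], [-0.003, 0.001, -1.0]]
wrist_force: [1.2, -0.2, -1.1]
gripper_width: 0.0852
gripper_force: 0.0
```

Request:
arm_command --deltas '[{"tx": 0,"ty": 0,"tz": 0,"roll": 0,"claw": 1},{"tx": 0,"ty": 0,"tz": 0,"roll": 0,"claw": 1},{"tx": 0,"ty": 0,"tz": 0,"roll": 0,"claw": 1}]'

```text
time: 2.45
tool_pos: [0.3845, -0.214, 0.3153]
tcp_rot: [[-0.949, 0.315, 0.001], [0.315, 0.949, 0.0], [-0.0, 0.001, -1.0]]
wrist_force: [0.1, 0.6, 0.6]
gripper_width: 0.0853
gripper_force: 0.0
```

Run:
```python
from h import *
s,im,d=grab('wrist'); save('w2',im); np.savez('w2.npz',im=im,d=d,R=s['tcp_rot'],p=s['tool_pos'])
print(s['time'],s['tool_pos'],s['tcp_rot'].round(3).tolist(),s['qpos'])
```

```text
2.45 [ 0.38445389 -0.21403748  0.31531528] [[-0.949, 0.315, 0.001], [0.315, 0.949, 0.0], [-0.0, 0.001, -1.0]] [-30.63321311  -4.86677476  51.62497136 111.04968272   3.9742187
  71.99372731  91.28519086]
```

View pics/w2.png

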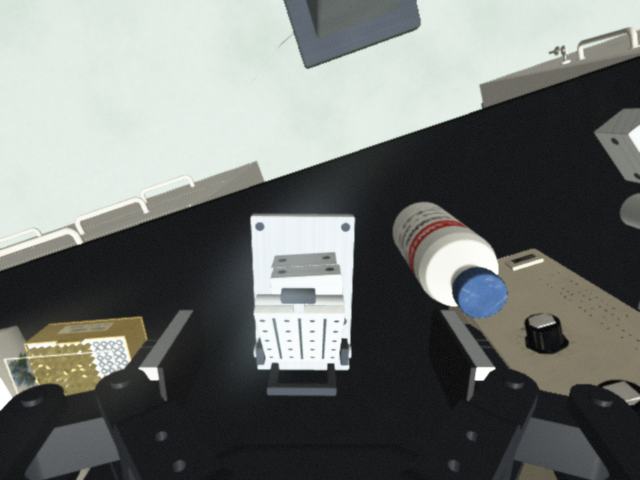

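```bash
cat >> h.py <<'E'
def base(W): # world -> sine base coordinates (mm)
    a=np.deg2rad(B[2]);e=np.array([np.cos(a),np.sin(a)]);n=np.array([-e[1],e[0]])
    q=W[...,:2]-np.array(B[:2]); return np.stack([q@e,q@n,W[...,2]],-1)*1000
B=[.5005,-.2689,-18.5]
E
python3 - <<'E'
from h import *
f=np.load('w2.npz');im=f['im'];s=dict(tcp_rot=f['R'],tool_pos=f['p']);W=cloud('wrist',s,f['d'])
g=im.max(2)
# handle
w=W[286:308,276:322][g[286:308,276:322]<110]
w=w[w[:,2]>.09];print('handle',len(w),np.median(w,0).round(4),w[:,2].max(), base(w).min(0).round(1),base(w).max(0).round(1))
# base top outline
m=(g>110)&(W[...,2]>.008)&(W[...,2]<.022);m[:, :240]=0;m[:,365:]=0
p=W[m];print(len(p),cv2.minAreaRect((p[:,:2]*1000).astype(np.float32)),np.median(p[:,2]))
k=m&(np.arange(480)[:,None]<250)
p=W[k];print('front edge pts',base(p).min(0),base(p).max(0))
for v in range(246,300,4): print(v,[tuple(base(W[v,u]).round(0).astype(int)) for u in (278,305,332)])
E
```

```text
handle 66 [ 0.4432 -0.2434  0.1281] 0.13090225295997987 [-63.4  -7.8 125.3] [-60.6  12.  130.9]
6330 ((500.6338806152344, -270.41510009765625), (116.1308364868164, 200.8138427734375), 71.1557388305664) 0.014371013709938374
front edge pts [-99.93370533 -58.95196474   8.02553376] [-59.88086643  57.10286038  17.8094529 ]
246 [(np.int64(-65), np.int64(-29), np.int64(16)), (np.int64(-64), np.int64(2), np.int64(14)), (np.int64(-64), np.int64(33), np.int64(14))]
250 [(np.int64(-59), np.int64(-29), np.int64(14)), (np.int64(-59), np.int64(2), np.int64(14)), (np.int64(-59), np.int64(33), np.int64(14))]
254 [(np.int64(-55), np.int64(-29), np.int64(14)), (np.int64(-56), np.int64(2), np.int64(19)), (np.int64(-59), np.int64(32), np.int64(25))]
258 [(np.int64(-54), np.int64(-28), np.int64(27)), (np.int64(-57), np.int64(2), np.int64(33)), (np.int64(-59), np.int64(32), np.int64(38))]
262 [(np.int64(-55), np.int64(-26), np.int64(40)), (np.int64(-56), np.int64(3), np.int64(43)), (np.int64(-58), np.int64(31), np.int64(49))]
266 [(np.int64(-55), np.int64(-25), np.int64(53)), (np.int64(-57), np.int64(3), 
[... 482 characters left out ...]
2 [(np.int64(-51), np.int64(-22), np.int64(85)), (np.int64(-51), np.int64(4), np.int64(84)), (np.int64(-51), np.int64(30), np.int64(85))]
286 [(np.int64(-47), np.int64(-22), np.int64(85)), (np.int64(-47), np.int64(4), np.int64(85)), (np.int64(-47), np.int64(30), np.int64(84))]
290 [(np.int64(-42), np.int64(-23), np.int64(84)), (np.int64(-63), np.int64(5), np.int64(128)), (np.int64(-43), np.int64(30), np.int64(85))]
294 [(np.int64(-41), np.int64(-22), np.int64(91)), (np.int64(-60), np.int64(5), np.int64(130)), (np.int64(-38), np.int64(30), np.int64(84))]
298 [(np.int64(-41), np.int64(-21), np.int64(99)), (np.int64(-57), np.int64(5), np.int64(131)), (np.int64(-41), np.int64(30), np.int64(98))]
```

```bash
sed -i 's/^B=.*/B=[.5006,-.2702,-18.8]/' h.py
python3 - <<'E'
from h import *
f=np.load('w2.npz');im=f['im'];s=dict(tcp_rot=f['R'],tool_pos=f['p'])
print(im[296,272:324].max(1))
for v in (293,298):
  r=im[v,265:330].max(1)<110; u=265+np.flatnonzero(r); print(v,u.min(),u.max(),[base(plane('wrist',s,x,v,.127)).round(1) for x in (u.min(),u.max()+1)])
print([base(plane('wrist',s,x,v,.014)).round(1) for x,v in ((250.5,216),(355.5,214.5),(250.5,240),(355,240))])
a=np.deg2rad(B[2]);print(np.array(B[:2])-.057*np.array([np.cos(a),np.sin(a)]))
E
```

```text
[167 167 164 169 166 169 168 163 147 143 147 145 146 145 145 144 147 144
 143 144 144 144 141 142 138 138 138 138 136 136 133 130 131 132 130 131
 128 125 128 123 127 123 119 120 137 147 146 143 146 141 142 144]
293 309 313 [array([-59.9,   9.4, 127. ]), array([-60. ,  13.8, 127. ])]Traceback (most recent call last):
  File "<stdin>", line 5, in <module>
    return umr_minimum(a, axis, None, out, keepdims, initial, where)
ValueError: zero-size array to reduction operation minimum which has no identity
```

Request:
arm_command --deltas '[{"tx": 35,"ty": -20,"tz": -20,"roll": -0.4,"claw": 1},{"tx": 62,"ty": -38,"tz": -60,"roll": -0.4,"claw": 1},{"tx": 62,"ty": -38,"tz": -90,"roll": -0.4,"claw": 0.4},{"tx": 62,"ty": -38,"tz": -110,"roll": -0.4,"claw": 0.4},{"tx": 62,"ty": -38,"tz": -120,"roll": -0.4,"claw": 0.4}]'

```text
time: 3.0
tool_pos: [0.4458, -0.2514, 0.1928]
tcp_rot: [[-0.947, 0.321, -0.004], [0.321, 0.947, 0.001], [0.004, -0.0, -1.0]]
wrist_force: [-0.4, -0.2, 0.9]
gripper_width: 0.0601
gripper_force: 0.0
```

Request:
arm_command --deltas '[{"tx": 0,"ty": 0,"tz": -30,"roll": 0,"claw": 0.4},{"tx": 0,"ty": 0,"tz": -50,"roll": 0,"claw": 0.4},{"tx": 0,"ty": 0,"tz": -62,"roll": 0,"claw": 0.4},{"tx": 0,"ty": 0,"tz": -62,"roll": 0,"claw": 0},{"tx": 0,"ty": 0,"tz": -62,"roll": 0,"claw": -0.6}]' --squeeze 30

```text
time: 3.5
tool_pos: [0.4467, -0.2529, 0.134]
tcp_rot: [[-0.946, 0.324, 0.002], [0.324, 0.946, 0.001], [-0.001, 0.002, -1.0]]
wrist_force: [4.1, 17.3, 5.4]
gripper_width: 0.0315
gripper_force: 10.6
```

Request:
arm_command --deltas '[{"tx": 0,"ty": 0,"tz": 0,"roll": 0,"claw": -1},{"tx": 0,"ty": 0,"tz": 0,"roll": 0,"claw": -1},{"tx": 0,"ty": 0,"tz": 0,"roll": 0,"claw": -1}]'

```text
time: 3.8
tool_pos: [0.4471, -0.2518, 0.1342]
tcp_rot: [[-0.946, 0.323, 0.002], [0.323, 0.946, 0.003], [-0.001, 0.003, -1.0]]
wrist_force: [0.3, 6.6, 6.3]
gripper_width: 0.0296
gripper_force: 30.1
```

Request:
arm_command --deltas '[{"tx": 5.8,"ty": -2,"tz": 6.9,"roll": 0,"claw": -1},{"tx": 13.2,"ty": -4.5,"tz": 14.7,"roll": 0,"claw": -1},{"tx": 21,"ty": -7.2,"tz": 22,"roll": 0,"claw": -1},{"tx": 30.5,"ty": -10.4,"tz": 29.4,"roll": 0,"claw": -1},{"tx": 40.4,"ty": -13.8,"tz": 36.1,"roll": 0,"claw": -1}]'

```text
time: 4.3
tool_pos: [0.4865, -0.2653, 0.1694]
tcp_rot: [[-0.946, 0.323, -0.002], [0.323, 0.946, 0.003], [0.003, 0.003, -1.0]]
wrist_force: [1.5, 5.2, -3.3]
gripper_width: 0.029
gripper_force: 30.5
```

Request:
arm_command --deltas '[{"tx": 11.6,"ty": -4,"tz": 6.4,"roll": 0,"claw": -1},{"tx": 23.7,"ty": -8.1,"tz": 11.6,"roll": 0,"claw": -1},{"tx": 36.2,"ty": -12.3,"tz": 15.8,"roll": 0,"claw": -1},{"tx": 48.9,"ty": -16.7,"tz": 18.8,"roll": 0,"claw": -1},{"tx": 61.9,"ty": -21.1,"tz": 20.6,"roll": 0,"claw": -1}]'

```text
time: 4.8
tool_pos: [0.5493, -0.2867, 0.1907]
tcp_rot: [[-0.947, 0.323, -0.0], [0.323, 0.947, 0.003], [0.001, 0.003, -1.0]]
wrist_force: [0.9, 4.7, -0.3]
gripper_width: 0.0289
gripper_force: 31.2
```

Request:
arm_command --deltas '[{"tx": 13.1,"ty": -4.4,"tz": 0.6,"roll": 0,"claw": -1},{"tx": 26.1,"ty": -8.9,"tz": 0,"roll": 0,"claw": -1},{"tx": 39.1,"ty": -13.3,"tz": -1.8,"roll": 0,"claw": -1},{"tx": 46.8,"ty": -15.9,"tz": -3.5,"roll": 0,"claw": -1},{"tx": 53,"ty": -18,"tz": -5,"roll": 0,"claw": -1}]'

```text
time: 5.3
tool_pos: [0.6033, -0.3052, 0.1859]
tcp_rot: [[-0.947, 0.322, 0.003], [0.322, 0.947, 0.001], [-0.002, 0.002, -1.0]]
wrist_force: [1.9, 4.8, 4.6]
gripper_width: 0.0295
gripper_force: 32.1
```

Request:
arm_command --deltas '[{"tx": 1,"ty": 0,"tz": 0,"roll": 0,"claw": -1},{"tx": 1,"ty": 0,"tz": 0,"roll": 0,"claw": -1}]'

```text
time: 5.5
tool_pos: [0.6038, -0.3053, 0.1858]
tcp_rot: [[-0.947, 0.323, 0.002], [0.323, 0.947, 0.001], [-0.002, 0.001, -1.0]]
wrist_force: [2.0, 5.6, 3.7]
gripper_width: 0.0293
gripper_force: 32.0
```

Request:
arm_command --deltas '[{"tx": 0,"ty": 0,"tz": 0,"roll": 0,"claw": 0.3},{"tx": 0,"ty": 0,"tz": 0,"roll": 0,"claw": 0.3},{"tx": 0,"ty": 0,"tz": 0,"roll": 0,"claw": 0.3},{"tx": 0,"ty": 0,"tz": 30,"roll": 0,"claw": 0.3},{"tx": 0,"ty": 0,"tz": 70,"roll": 0,"claw": 0.3}]'

```text
time: 6.0
tool_pos: [0.6005, -0.306, 0.2532]
tcp_rot: [[-0.946, 0.325, -0.005], [0.325, 0.946, 0.001], [0.005, -0.001, -1.0]]
wrist_force: [1.0, -0.5, -0.2]
gripper_width: 0.0557
gripper_force: 0.0
```

Request:
arm_command --deltas '[{"tx": -20,"ty": 5,"tz": 40,"roll": 0,"claw": 1},{"tx": -65,"ty": 20,"tz": 45,"roll": 0,"claw": 1},{"tx": -110,"ty": 35,"tz": 45,"roll": 0,"claw": 1},{"tx": -150,"ty": 50,"tz": 45,"roll": 0,"claw": 1},{"tx": -170,"ty": 57,"tz": 45,"roll": 0,"claw": 1}]'

```text
time: 6.5
tool_pos: [0.428, -0.2496, 0.2989]
tcp_rot: [[-0.945, 0.327, -0.002], [0.327, 0.945, 0.003], [0.002, 0.002, -1.0]]
wrist_force: [-0.3, 0.6, 0.7]
gripper_width: 0.0854
gripper_force: 0.0
```

Request:
arm_command --deltas '[{"tx": 0,"ty": 0,"tz": 0,"roll": 0,"claw": 1},{"tx": 0,"ty": 0,"tz": 0,"roll": 0,"claw": 1},{"tx": 0,"ty": 0,"tz": 0,"roll": 0,"claw": 1}]'

```text
time: 6.8
tool_pos: [0.433, -0.2496, 0.3]
tcp_rot: [[-0.946, 0.324, 0.001], [0.324, 0.946, -0.001], [-0.001, -0.001, -1.0]]
wrist_force: [0.9, 1.1, 0.4]
gripper_width: 0.0855
gripper_force: 0.0
```

Run:
```python
from h import *
s,im,d=grab('wrist'); save('w3',im); np.savez('w3.npz',im=im,d=d,R=s['tcp_rot'],p=s['tool_pos'])
print(s['time'],s['tool_pos'],s['tcp_rot'].round(3).tolist())
W=cloud('wrist',s,d);b=base(W)
for z in (84,54,14):
  m=(abs(b[...,2]-z)<3)&(abs(b[...,1])<56)&(b[...,0]>-95)&(b[...,0]<20)
  p=b[m]; print(z,len(p))
  if len(p)>50: print(np.median(p,0),cv2.minAreaRect(p[:,:2].astype(np.float32)))
```

```text
6.8 [ 0.43298606 -0.24958315  0.30002906] [[-0.946, 0.324, 0.001], [0.324, 0.946, -0.001], [-0.001, -0.001, -1.0]]
84 2949
[-40.68478342   6.34683633  84.27939488] ((-39.976959228515625, 5.9814910888671875), (36.223907470703125, 70.04824829101562), 3.515427589416504)
54 82
[-56.93500369   0.78750722  53.23366827] ((-56.887718200683594, 2.462718963623047), (6.289123058319092, 70.1891098022461), 9.051660537719727)
14 6664
[-62.25477839  -7.04128619  14.33343349] ((-37.50788879394531, 0.002819061279296875), (111.96581268310547, 114.9846420288086), 89.99172973632812)
```

View pics/w3.png

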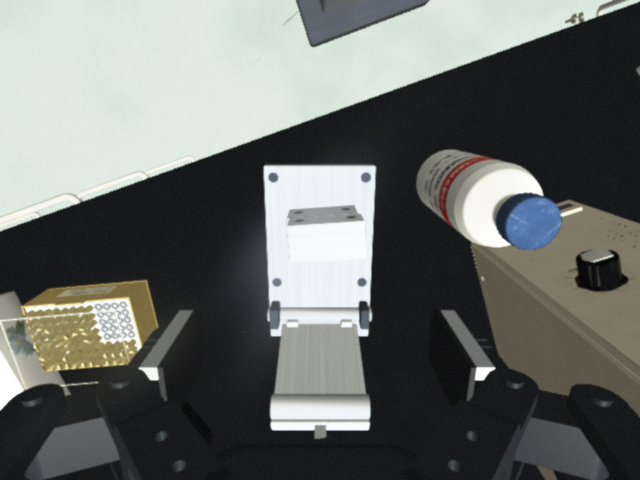

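Request:
arm_command --deltas '[{"tx": 6,"ty": 0,"tz": -10,"roll": 8.5,"claw": 1},{"tx": 12,"ty": 0,"tz": -20,"roll": 17,"claw": 1},{"tx": 18,"ty": 0,"tz": -30,"roll": 25.5,"claw": 1},{"tx": 24,"ty": -1,"tz": -40,"roll": 34,"claw": 1},{"tx": 31.6,"ty": -2,"tz": -50,"roll": 42.5,"claw": 1}]'

```text
time: 7.35
tool_pos: [0.4645, -0.2518, 0.2488]
tcp_rot: [[-0.914, -0.405, -0.001], [-0.405, 0.914, -0.001], [0.002, -0.001, -1.0]]
wrist_force: [0.5, -0.5, -0.5]
gripper_width: 0.0853
gripper_force: 0.0
```

Request:
arm_command --deltas '[{"tx": 0,"ty": 0,"tz": -10,"roll": 8.5,"claw": 0.6},{"tx": 0,"ty": 0,"tz": -20,"roll": 17,"claw": 0.6},{"tx": 0,"ty": 0,"tz": -30,"roll": 25.5,"claw": 0.6},{"tx": 0,"ty": 0,"tz": -40,"roll": 34,"claw": 0.6},{"tx": 0,"ty": 0,"tz": -50,"roll": 42.5,"claw": 0.6}]'

```text
time: 7.85
tool_pos: [0.4623, -0.2522, 0.2032]
tcp_rot: [[-0.615, -0.788, -0.02], [-0.789, 0.615, 0.007], [0.007, 0.02, -1.0]]
wrist_force: [-0.1, 0.0, -0.6]
gripper_width: 0.0684
gripper_force: 0.0
```

Request:
arm_command --deltas '[{"tx": 0,"ty": 0,"tz": -15,"roll": 8.5,"claw": 0.4},{"tx": 0,"ty": 0,"tz": -30,"roll": 8.6,"claw": 0.4},{"tx": 0,"ty": 0,"tz": -30,"roll": 8.6,"claw": 0.4}]'

```text
time: 8.15
tool_pos: [0.4613, -0.2524, 0.1722]
tcp_rot: [[-0.492, -0.87, -0.021], [-0.87, 0.492, 0.008], [0.004, 0.022, -1.0]]
wrist_force: [-0.0, 1.2, -0.3]
gripper_width: 0.0598
gripper_force: 0.0
```

Request:
arm_command --deltas '[{"tx": 0,"ty": 0,"tz": 0,"roll": 0,"claw": 0.4},{"tx": 0,"ty": 0,"tz": 0,"roll": 0,"claw": 0.4}]'

```text
time: 8.35
tool_pos: [0.4616, -0.2529, 0.1737]
tcp_rot: [[-0.495, -0.869, -0.021], [-0.869, 0.495, 0.005], [0.006, 0.021, -1.0]]
wrist_force: [-0.2, -0.5, -0.6]
gripper_width: 0.0597
gripper_force: 0.0
```

```bash
python3 -c "
from h import *
s=robot.read_state();print(s['qpos'],s['dq'].round(1),s['tool_pos'],s['tcp_rot'].round(3))"
```

```text
[ 41.52322554  16.48591393 -20.83077568 108.9676658    7.0929824
  56.99030718 167.82440394] [-2.6 -1.2  2.  -0.1 -0.  -0.   0. ] [ 0.46157343 -0.25292016  0.17368507] [[-0.495 -0.869 -0.021]
 [-0.869  0.495  0.005]
 [ 0.006  0.021 -1.   ]]
```

Request:
arm_command --deltas '[{"tx": 0,"ty": 0,"tz": 0,"roll": -8.5,"claw": 0.6},{"tx": 0,"ty": 0,"tz": 0,"roll": -17,"claw": 0.6},{"tx": 0,"ty": 0,"tz": 0,"roll": -25.5,"claw": 0.6},{"tx": 0,"ty": 0,"tz": 0,"roll": -34,"claw": 0.6},{"tx": 0,"ty": 0,"tz": 0,"roll": -42.5,"claw": 0.6}]'

```text
time: 8.85
tool_pos: [0.4624, -0.2519, 0.1747]
tcp_rot: [[-0.953, -0.303, -0.011], [-0.303, 0.953, 0.016], [0.006, 0.019, -1.0]]
wrist_force: [0.3, -0.3, -0.4]
gripper_width: 0.0684
gripper_force: 0.0
```

Request:
arm_command --deltas '[{"tx": 0,"ty": 0,"tz": 0,"roll": -8.5,"claw": 0.6},{"tx": 0,"ty": 0,"tz": 0,"roll": -17,"claw": 0.6},{"tx": 0,"ty": 0,"tz": 0,"roll": -25.5,"claw": 0.6},{"tx": 0,"ty": 0,"tz": 0,"roll": -34,"claw": 0.6},{"tx": 0,"ty": 0,"tz": 0,"roll": -42.5,"claw": 0.6}]'

```text
time: 9.35
tool_pos: [0.4624, -0.2519, 0.1748]
tcp_rot: [[-0.907, 0.42, 0.003], [0.42, 0.907, 0.02], [0.005, 0.019, -1.0]]
wrist_force: [0.3, 0.5, -0.2]
gripper_width: 0.0686
gripper_force: 0.0
```

Request:
arm_command --deltas '[{"tx": 0,"ty": 0,"tz": 0,"roll": -8.5,"claw": 0.6},{"tx": 0,"ty": 0,"tz": 0,"roll": -17,"claw": 0.6},{"tx": 0,"ty": 0,"tz": 0,"roll": -25.5,"claw": 0.6},{"tx": 0,"ty": 0,"tz": 0,"roll": -34,"claw": 0.6},{"tx": 0,"ty": 0,"tz": 0,"roll": -42.5,"claw": 0.6}]'

```text
time: 9.85
tool_pos: [0.4625, -0.2519, 0.1749]
tcp_rot: [[-0.385, 0.923, 0.017], [0.923, 0.385, 0.013], [0.005, 0.02, -1.0]]
wrist_force: [-0.2, 0.5, 0.2]
gripper_width: 0.0687
gripper_force: 0.0
```

Request:
arm_command --deltas '[{"tx": 0,"ty": 0,"tz": 0,"roll": -8.5,"claw": 0.4},{"tx": 0,"ty": 0,"tz": 0,"roll": -17,"claw": 0.4},{"tx": 0,"ty": 0,"tz": 0,"roll": -25.5,"claw": 0.4},{"tx": 0,"ty": 0,"tz": 0,"roll": -34,"claw": 0.4},{"tx": 0,"ty": 0,"tz": 0,"roll": -38,"claw": 0.4}]'

```text
time: 10.35
tool_pos: [0.4625, -0.2518, 0.1749]
tcp_rot: [[0.262, 0.965, 0.022], [0.965, -0.263, 0.0], [0.006, 0.021, -1.0]]
wrist_force: [-0.8, 0.6, -0.9]
gripper_width: 0.0598
gripper_force: 0.0
```

```bash
python3 -c "
from h import *
s=robot.read_state();print(s['qpos'],s['dq'].round(1),s['tool_pos'],s['tcp_rot'].round(3))"
```

```text
[ 19.88255561  14.36403851   5.04565426 111.04746496  -2.20516809
  53.53282826  10.83260442] [ -5.5  -0.1   5.9   0.4  -1.   -0.6 -36.4] [ 0.46248465 -0.25175868  0.17491118] [[ 0.262  0.965  0.022]
 [ 0.965 -0.263  0.   ]
 [ 0.006  0.021 -1.   ]]
```

Request:
arm_command --deltas '[{"tx": 2,"ty": 0,"tz": -30,"roll": 0,"claw": 0.4},{"tx": 2,"ty": 0,"tz": -60,"roll": 0,"claw": 0.4},{"tx": 2,"ty": 0,"tz": -85,"roll": 0,"claw": 0.4},{"tx": 2,"ty": 0,"tz": -95,"roll": 0,"claw": 0.4},{"tx": 2,"ty": 0,"tz": -95,"roll": 0,"claw": 0}]'

```text
time: 10.85
tool_pos: [0.4633, -0.2515, 0.0784]
tcp_rot: [[0.258, 0.966, 0.018], [0.966, -0.258, 0.001], [0.006, 0.018, -1.0]]
wrist_force: [0.8, 0.1, -0.4]
gripper_width: 0.0465
gripper_force: 0.0
```

Request:
arm_command --deltas '[{"tx": 0,"ty": 0,"tz": 0,"roll": 0,"claw": -0.4},{"tx": 0,"ty": 0,"tz": 0,"roll": 0,"claw": -1},{"tx": 0,"ty": 0,"tz": 0,"roll": 0,"claw": -1},{"tx": 0,"ty": 0,"tz": 0,"roll": 0,"claw": -1}]'

```text
time: 11.25
tool_pos: [0.464, -0.2522, 0.0801]
tcp_rot: [[0.259, 0.966, 0.022], [0.966, -0.259, 0.001], [0.006, 0.021, -1.0]]
wrist_force: [-0.2, -0.5, 1.4]
gripper_width: 0.0355
gripper_force: 32.8
```

Request:
arm_command --deltas '[{"tx": 0,"ty": 0,"tz": 15,"roll": 0,"claw": -1},{"tx": 0,"ty": 0,"tz": 35,"roll": 0,"claw": -1},{"tx": -3,"ty": -30,"tz": 40,"roll": 0,"claw": -1},{"tx": -6,"ty": -65,"tz": 40,"roll": 0,"claw": -1},{"tx": -10,"ty": -105,"tz": 40,"roll": 0,"claw": -1}]'

```text
time: 11.75
tool_pos: [0.4539, -0.357, 0.1199]
tcp_rot: [[0.257, 0.966, 0.022], [0.966, -0.257, 0.001], [0.007, 0.021, -1.0]]
wrist_force: [1.6, -0.9, -2.2]
gripper_width: 0.0356
gripper_force: 32.4
```

Request:
arm_command --deltas '[{"tx": -2,"ty": -24,"tz": -10,"roll": 0,"claw": -1},{"tx": -2,"ty": -24,"tz": -45,"roll": 0,"claw": -1},{"tx": -2,"ty": -24,"tz": -75,"roll": 0,"claw": -1},{"tx": -2,"ty": -24,"tz": -88,"roll": 0,"claw": -1},{"tx": -2,"ty": -24,"tz": -93,"roll": 0,"claw": -1}]'

```text
time: 12.25
tool_pos: [0.4497, -0.3795, 0.0259]
tcp_rot: [[0.259, 0.966, 0.016], [0.966, -0.259, 0.005], [0.009, 0.014, -1.0]]
wrist_force: [-8.8, 7.8, 29.2]
gripper_width: 0.0354
gripper_force: 36.5
```

Request:
arm_command --deltas '[{"tx": 0,"ty": 0,"tz": 0,"roll": 0,"claw": -1},{"tx": 0,"ty": 0,"tz": 0,"roll": 0,"claw": -1}]'

```text
time: 12.45
tool_pos: [0.4524, -0.3814, 0.0274]
tcp_rot: [[0.259, 0.966, 0.023], [0.966, -0.259, -0.0], [0.006, 0.022, -1.0]]
wrist_force: [-0.7, 1.1, -1.7]
gripper_width: 0.0357
gripper_force: 32.4
```

Request:
arm_command --deltas '[{"tx": 0,"ty": 0,"tz": 0,"roll": 0,"claw": 0.4},{"tx": 0,"ty": 0,"tz": 0,"roll": 0,"claw": 0.4},{"tx": 0,"ty": 0,"tz": 10,"roll": 0,"claw": 0.4},{"tx": 0,"ty": 0,"tz": 50,"roll": 0,"claw": 0.4},{"tx": 0,"ty": 0,"tz": 100,"roll": 0,"claw": 0.4}]'

```text
time: 12.95
tool_pos: [0.4503, -0.3799, 0.1262]
tcp_rot: [[0.259, 0.966, 0.017], [0.966, -0.259, 0.004], [0.008, 0.016, -1.0]]
wrist_force: [0.8, -1.1, -0.5]
gripper_width: 0.0596
gripper_force: 0.0
```

Request:
arm_command --deltas '[{"tx": 2,"ty": 15,"tz": 45,"roll": 0,"claw": 0.4},{"tx": 7,"ty": 55,"tz": 70,"roll": 0,"claw": 0.4},{"tx": 13,"ty": 100,"tz": 90,"roll": 0,"claw": 0.4},{"tx": 18,"ty": 140,"tz": 110,"roll": 0,"claw": 0.4},{"tx": 20,"ty": 152,"tz": 120,"roll": 0,"claw": 0.4}]'

```text
time: 13.45
tool_pos: [0.4734, -0.2241, 0.2493]
tcp_rot: [[0.252, 0.967, 0.025], [0.968, -0.252, 0.002], [0.008, 0.024, -1.0]]
wrist_force: [-0.3, -0.8, 0.8]
gripper_width: 0.06
gripper_force: 0.0
```

Request:
arm_command --deltas '[{"tx": 0,"ty": 0,"tz": 0,"roll": 0,"claw": 0.4},{"tx": 0,"ty": 0,"tz": 0,"roll": 0,"claw": 0.4},{"tx": 0,"ty": 0,"tz": 0,"roll": 0,"claw": 0.4}]'

```text
time: 13.75
tool_pos: [0.4703, -0.2309, 0.2453]
tcp_rot: [[0.262, 0.965, 0.019], [0.965, -0.262, 0.001], [0.006, 0.018, -1.0]]
wrist_force: [0.9, -0.1, 0.4]
gripper_width: 0.0596
gripper_force: 0.0
```

Run:
```python
from h import *
s,im,d=grab('wrist'); save('w4',im)
print(s['time'],s['tool_pos'],s['tcp_rot'].round(3).tolist())
W=cloud('wrist',s,d);b=base(W)
for z,x0,x1,y0,y1 in ((54,-95,20,-56,56),(14,-105,20,-70,70),(30,-60,40,-180,-75)):
  m=(abs(b[...,2]-z)<3)&(b[...,1]>y0)&(b[...,1]<y1)&(b[...,0]>x0)&(b[...,0]<x1)
  p=b[m]; print(z,len(p))
  if len(p)>50: print(np.median(p,0),cv2.minAreaRect(p[:,:2].astype(np.float32)))
```

```text
13.75 [ 0.47029007 -0.23093953  0.24534045] [[0.262, 0.965, 0.019], [0.965, -0.262, 0.001], [0.006, 0.018, -1.0]]
54 3424
[-38.93237649   5.62300842  54.26956618] ((-38.74260711669922, 3.4568328857421875), (36.01274490356445, 70.3626937866211), 4.104738712310791)
14 11363
[-46.62413013   8.10767727  14.29396385] ((-39.905792236328125, -0.4299049377441406), (116.38525390625, 119.80207061767578), 89.9775619506836)
30 2228
[  -9.45239611 -117.80224918   30.33030709] ((-8.888833999633789, -120.15252685546875), (35.351314544677734, 71.30731201171875), 3.7357616424560547)
```

View pics/w4.png

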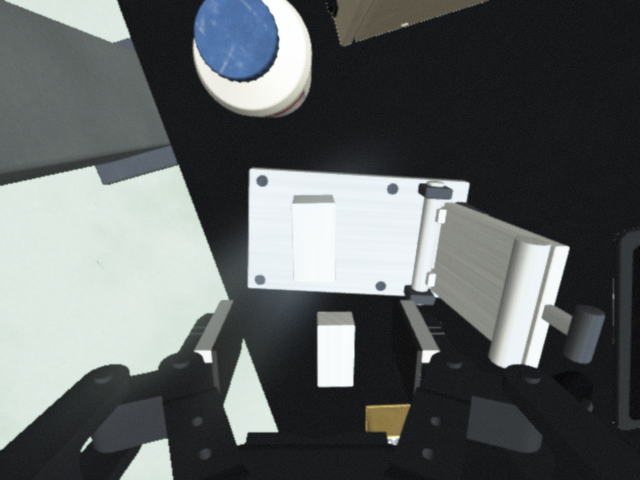

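Request:
arm_command --deltas '[{"tx": -5,"ty": -23.5,"tz": -45,"roll": 0.5,"claw": 0.4},{"tx": -5,"ty": -23.5,"tz": -90,"roll": 0.5,"claw": 0.4},{"tx": -5,"ty": -23.5,"tz": -135,"roll": 0.5,"claw": 0.4},{"tx": -5,"ty": -23.5,"tz": -175,"roll": 0.5,"claw": 0.4},{"tx": -5,"ty": -23.5,"tz": -193,"roll": 0.5,"claw": 0.4}]'

```text
time: 14.3
tool_pos: [0.4628, -0.2525, 0.0486]
tcp_rot: [[0.253, 0.967, 0.013], [0.967, -0.253, 0.004], [0.007, 0.011, -1.0]]
wrist_force: [0.2, -1.0, -0.5]
gripper_width: 0.0595
gripper_force: 0.0
```

Request:
arm_command --deltas '[{"tx": 0,"ty": 0,"tz": 0,"roll": 0,"claw": 0},{"tx": 0,"ty": 0,"tz": 0,"roll": 0,"claw": -0.4},{"tx": 0,"ty": 0,"tz": 0,"roll": 0,"claw": -1},{"tx": 0,"ty": 0,"tz": 0,"roll": 0,"claw": -1},{"tx": 0,"ty": 0,"tz": 0,"roll": 0,"claw": -1}]'

```text
time: 14.8
tool_pos: [0.4669, -0.2527, 0.0541]
tcp_rot: [[0.251, 0.968, 0.022], [0.968, -0.251, 0.001], [0.006, 0.021, -1.0]]
wrist_force: [-0.3, 0.2, -2.9]
gripper_width: 0.0355
gripper_force: 34.1
```

Request:
arm_command --deltas '[{"tx": 0,"ty": 0,"tz": 5,"roll": 0,"claw": -1},{"tx": -2.5,"ty": -2.8,"tz": 5,"roll": -4.3,"claw": -1},{"tx": -2.5,"ty": -2.8,"tz": 5,"roll": -4.3,"claw": -1},{"tx": -2.5,"ty": -2.8,"tz": 1,"roll": -4.3,"claw": -1},{"tx": -2.5,"ty": -2.8,"tz": 0,"roll": -4.3,"claw": -1}]'

```text
time: 15.3
tool_pos: [0.4638, -0.2549, 0.0529]
tcp_rot: [[0.321, 0.947, 0.02], [0.947, -0.321, 0.0], [0.007, 0.019, -1.0]]
wrist_force: [-0.0, -0.3, -3.2]
gripper_width: 0.0355
gripper_force: 34.2
```

Request:
arm_command --deltas '[{"tx": 0,"ty": 0,"tz": 0,"roll": 0,"claw": -1},{"tx": 0,"ty": 0,"tz": 0,"roll": 0,"claw": -1}]'

```text
time: 15.5
tool_pos: [0.4639, -0.2551, 0.0531]
tcp_rot: [[0.322, 0.947, 0.02], [0.947, -0.322, -0.0], [0.006, 0.019, -1.0]]
wrist_force: [1.1, 0.3, -2.5]
gripper_width: 0.0355
gripper_force: 34.2
```

Request:
arm_command --deltas '[{"tx": 0,"ty": 0,"tz": -1,"roll": 0,"claw": -1},{"tx": 0,"ty": 0,"tz": -1,"roll": 0,"claw": 0.3},{"tx": 0,"ty": 0,"tz": -1,"roll": 0,"claw": 0.3},{"tx": 0,"ty": 0,"tz": 20,"roll": 0,"claw": 0.3},{"tx": 0,"ty": 0,"tz": 60,"roll": 0,"claw": 0.3}]'

```text
time: 16.0
tool_pos: [0.462, -0.2542, 0.1117]
tcp_rot: [[0.322, 0.947, 0.015], [0.947, -0.322, 0.002], [0.007, 0.013, -1.0]]
wrist_force: [1.9, -0.5, 0.7]
gripper_width: 0.0556
gripper_force: 0.0
```

Request:
arm_command --deltas '[{"tx": 0,"ty": 5,"tz": 50,"roll": 0,"claw": 0.3},{"tx": 0,"ty": 15,"tz": 100,"roll": 0,"claw": 0.3},{"tx": 0,"ty": 20,"tz": 130,"roll": 0,"claw": 0.3},{"tx": 0,"ty": 20,"tz": 130,"roll": 0,"claw": 0.3},{"tx": 0,"ty": 20,"tz": 130,"roll": 0,"claw": 0.3}]'

```text
time: 16.5
tool_pos: [0.4643, -0.2353, 0.244]
tcp_rot: [[0.322, 0.946, 0.023], [0.947, -0.322, -0.001], [0.006, 0.022, -1.0]]
wrist_force: [-0.3, 0.4, -0.1]
gripper_width: 0.0555
gripper_force: 0.0
```

```bash
cat > m.py <<'E'
from h import *
import sys
s,im,d=grab('wrist'); save(sys.argv[1],im)
print(s['time'],s['tool_pos'],s['tcp_rot'].round(3).tolist(),s['qpos'].round(1),s['dq'].round(1))
b=base(cloud('wrist',s,d))
for z in map(int,sys.argv[2:]):
  m=(abs(b[...,2]-z)<3)&(abs(b[...,1])<70)&(b[...,0]>-105)&(b[...,0]<20)
  p=b[m]; print(z,len(p))
  if len(p)>50: print(np.median(p,0),cv2.minAreaRect(p[:,:2].astype(np.float32)))
E
python3 m.py w5 54 14
```

```text
16.5 [ 0.46425461 -0.2352848   0.24400392] [[0.322, 0.946, 0.023], [0.947, -0.322, -0.001], [0.006, 0.022, -1.0]] [ 17.6   9.5   5.4 107.4  -1.5  61.9   4.9] [ 0.3  1.9  0.2  2.3 -0.1  0.1 -0.1]
54 3468
[-38.79481637   3.69876283  54.26206523] ((-38.98992919921875, 1.4012603759765625), (69.61172485351562, 35.94091796875), 89.92569732666016)
14 11609
[-44.95935775   9.07639371  14.29727624] ((-39.90187454223633, -0.34244537353515625), (115.70934295654297, 119.79708862304688), 89.95441436767578)
```

Request:
arm_command --deltas '[{"tx": -15,"ty": 8,"tz": 46,"roll": 8.5,"claw": 0.3},{"tx": -30,"ty": 25,"tz": 88,"roll": 17,"claw": 0.3},{"tx": -44,"ty": 60,"tz": 118,"roll": 25.5,"claw": 0.3},{"tx": -44,"ty": 108,"tz": 126,"roll": 34,"claw": 0.3},{"tx": -44,"ty": 157,"tz": 126,"roll": 42.5,"claw": 0.3}]'

```text
time: 17.05
tool_pos: [0.4198, -0.0776, 0.3695]
tcp_rot: [[-0.405, 0.914, 0.017], [0.914, 0.404, 0.014], [0.006, 0.021, -1.0]]
wrist_force: [0.8, 0.7, 0.7]
gripper_width: 0.0555
gripper_force: 0.0
```

Request:
arm_command --deltas '[{"tx": 0,"ty": 49,"tz": 0,"roll": 8.5,"claw": 0.3},{"tx": 0,"ty": 98,"tz": 0,"roll": 17,"claw": 0.3},{"tx": 10,"ty": 146,"tz": 0,"roll": 25.5,"claw": 0.3},{"tx": 40,"ty": 180,"tz": 0,"roll": 34,"claw": 0.3},{"tx": 80,"ty": 203,"tz": -10,"roll": 42.5,"claw": 0.3}]'

```text
time: 17.55
tool_pos: [0.4998, 0.1282, 0.359]
tcp_rot: [[-0.919, 0.394, 0.002], [0.394, 0.919, 0.021], [0.007, 0.02, -1.0]]
wrist_force: [0.4, -0.0, 0.6]
gripper_width: 0.0556
gripper_force: 0.0
```

Request:
arm_command --deltas '[{"tx": 40,"ty": 12,"tz": -20,"roll": 7.4,"claw": 0.3},{"tx": 75,"ty": 22,"tz": -50,"roll": 7.4,"claw": 0.3},{"tx": 90,"ty": 27,"tz": -90,"roll": 7.4,"claw": 0.3},{"tx": 90,"ty": 27,"tz": -110,"roll": 7.4,"claw": 0.3},{"tx": 90,"ty": 27,"tz": -110,"roll": 7.4,"claw": 0.3}]'

```text
time: 18.05
tool_pos: [0.5872, 0.1505, 0.2427]
tcp_rot: [[-0.959, 0.283, -0.013], [0.283, 0.959, 0.018], [0.017, 0.013, -1.0]]
wrist_force: [1.0, 0.3, 0.4]
gripper_width: 0.0555
gripper_force: 0.0
```

Request:
arm_command --deltas '[{"tx": 0,"ty": 0,"tz": 0,"roll": 0,"claw": 0.3},{"tx": 0,"ty": 0,"tz": 0,"roll": 0,"claw": 0.3}]'

```text
time: 18.25
tool_pos: [0.5905, 0.1518, 0.2506]
tcp_rot: [[-0.959, 0.283, 0.001], [0.283, 0.959, 0.021], [0.005, 0.021, -1.0]]
wrist_force: [-0.7, 0.5, 0.6]
gripper_width: 0.0555
gripper_force: 0.0
```

Run:
```python
from h import *
s,im,d=grab('wrist'); save('w6',im)
print(s['time'],s['tool_pos'],s['tcp_rot'].round(3).tolist(),s['qpos'].round(1))
W=cloud('wrist',s,d)
m=(abs(W[...,2]-.02)<.004)&(abs(W[...,0]-.622)<.06)&(abs(W[...,1]-.1425)<.06)&(im.min(2)>100)
p=W[m];print(len(p),np.median(p,0),cv2.minAreaRect((p[:,:2]*1000).astype(np.float32)))
```

```text
18.25 [0.59051075 0.15180518 0.25055344] [[-0.959, 0.283, 0.001], [0.283, 0.959, 0.021], [0.005, 0.021, -1.0]] [ -4.5  19.4 -17.1  94.1   4.9  66.8  51. ]
2710 [0.62029015 0.14249229 0.02029634] ((622.02197265625, 141.98988342285156), (36.090187072753906, 70.45733642578125), 73.35392761230469)
```

View pics/w6.png

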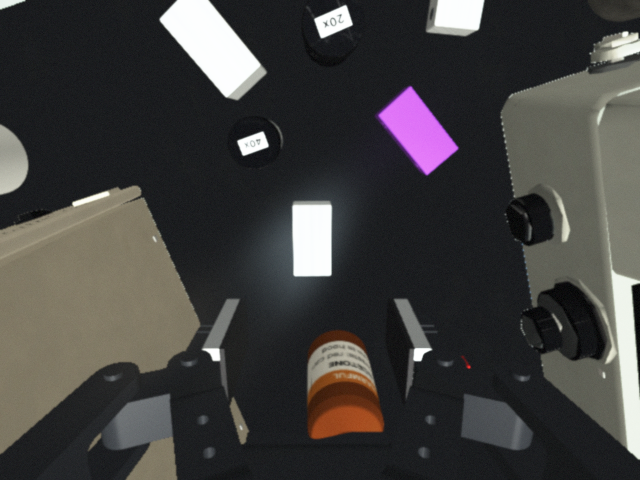

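Request:
arm_command --deltas '[{"tx": 31.5,"ty": -10,"tz": -30,"roll": -0.3,"claw": 0.3},{"tx": 31.5,"ty": -10,"tz": -80,"roll": -0.3,"claw": 0.3},{"tx": 31.5,"ty": -10,"tz": -130,"roll": -0.3,"claw": 0.3},{"tx": 31.5,"ty": -10,"tz": -170,"roll": -0.3,"claw": 0.3},{"tx": 31.5,"ty": -10,"tz": -200,"roll": -0.3,"claw": 0.3}]'

```text
time: 18.8
tool_pos: [0.6211, 0.1414, 0.048]
tcp_rot: [[-0.958, 0.288, -0.001], [0.288, 0.957, 0.02], [0.007, 0.019, -1.0]]
wrist_force: [0.2, -0.3, 0.1]
gripper_width: 0.0559
gripper_force: 0.0
```

Request:
arm_command --deltas '[{"tx": 0,"ty": 0,"tz": -12,"roll": 0,"claw": 0.3},{"tx": 0,"ty": 0,"tz": -21,"roll": 0,"claw": 0.3},{"tx": 0,"ty": 0,"tz": -22,"roll": 0,"claw": 0.3},{"tx": 0,"ty": 0,"tz": -22,"roll": 0,"claw": 0}]'

```text
time: 19.2
tool_pos: [0.6228, 0.1422, 0.029]
tcp_rot: [[-0.958, 0.288, 0.003], [0.288, 0.958, 0.021], [0.004, 0.021, -1.0]]
wrist_force: [0.3, 0.1, 0.0]
gripper_width: 0.0434
gripper_force: 0.0
```

Request:
arm_command --deltas '[{"tx": 0,"ty": 0,"tz": 0,"roll": 0,"claw": -0.4},{"tx": 0,"ty": 0,"tz": 0,"roll": 0,"claw": -1},{"tx": 0,"ty": 0,"tz": 0,"roll": 0,"claw": -1},{"tx": 0,"ty": 0,"tz": 0,"roll": 0,"claw": -1}]'

```text
time: 19.6
tool_pos: [0.6231, 0.1423, 0.0293]
tcp_rot: [[-0.958, 0.287, 0.003], [0.287, 0.958, 0.022], [0.003, 0.022, -1.0]]
wrist_force: [0.2, -0.8, 6.3]
gripper_width: 0.0351
gripper_force: 31.8
```

Request:
arm_command --deltas '[{"tx": 0,"ty": 0,"tz": 20,"roll": 0,"claw": -1},{"tx": 0,"ty": 0,"tz": 65,"roll": 0,"claw": -1},{"tx": -15,"ty": 0,"tz": 110,"roll": 0,"claw": -1},{"tx": -45,"ty": -5,"tz": 148,"roll": 0,"claw": -1},{"tx": -80,"ty": -10,"tz": 180,"roll": 0,"claw": -1}]'

```text
time: 20.1
tool_pos: [0.5416, 0.1319, 0.2096]
tcp_rot: [[-0.958, 0.288, 0.002], [0.288, 0.957, 0.021], [0.004, 0.021, -1.0]]
wrist_force: [0.3, 0.2, -0.9]
gripper_width: 0.035
gripper_force: 30.9
```

Request:
arm_command --deltas '[{"tx": -35,"ty": -3,"tz": 35,"roll": -8.5,"claw": -1},{"tx": -70,"ty": -10,"tz": 70,"roll": -17,"claw": -1},{"tx": -100,"ty": -25,"tz": 105,"roll": -25.5,"claw": -1},{"tx": -120,"ty": -55,"tz": 135,"roll": -34,"claw": -1},{"tx": -123,"ty": -98,"tz": 158,"roll": -42.5,"claw": -1}]'

```text
time: 20.6
tool_pos: [0.4163, 0.0351, 0.3677]
tcp_rot: [[-0.512, 0.859, 0.017], [0.859, 0.512, 0.016], [0.005, 0.022, -1.0]]
wrist_force: [2.1, 0.1, -0.5]
gripper_width: 0.0353
gripper_force: 30.9
```

Request:
arm_command --deltas '[{"tx": 0,"ty": -48,"tz": 0,"roll": -8.5,"claw": -1},{"tx": 0,"ty": -96,"tz": 0,"roll": -17,"claw": -1},{"tx": 0,"ty": -144,"tz": 0,"roll": -25.5,"claw": -1},{"tx": 0,"ty": -192,"tz": 0,"roll": -34,"claw": -1},{"tx": 5,"ty": -235,"tz": 0,"roll": -42.5,"claw": -1}]'

```text
time: 21.1
tool_pos: [0.4221, -0.2037, 0.3655]
tcp_rot: [[0.21, 0.977, 0.021], [0.978, -0.211, 0.002], [0.006, 0.02, -1.0]]
wrist_force: [1.8, 1.4, -1.0]
gripper_width: 0.0352
gripper_force: 30.9
```

Request:
arm_command --deltas '[{"tx": 20,"ty": -25,"tz": -20,"roll": -7.1,"claw": -1},{"tx": 39,"ty": -56,"tz": -50,"roll": -7.1,"claw": -1},{"tx": 39,"ty": -56,"tz": -95,"roll": -7.1,"claw": -1},{"tx": 39,"ty": -56,"tz": -140,"roll": -7.1,"claw": -1},{"tx": 39,"ty": -56,"tz": -180,"roll": -7.1,"claw": -1}]'

```text
time: 21.6
tool_pos: [0.4615, -0.257, 0.1831]
tcp_rot: [[0.323, 0.946, 0.019], [0.946, -0.323, 0.0], [0.007, 0.018, -1.0]]
wrist_force: [1.6, -0.7, -1.0]
gripper_width: 0.0352
gripper_force: 30.8
```

Request:
arm_command --deltas '[{"tx": 0,"ty": 0,"tz": 0,"roll": 0,"claw": -1},{"tx": 0,"ty": 0,"tz": 0,"roll": 0,"claw": -1},{"tx": 0,"ty": 0,"tz": 0,"roll": 0,"claw": -1}]'

```text
time: 21.9
tool_pos: [0.4642, -0.258, 0.188]
tcp_rot: [[0.322, 0.946, 0.025], [0.947, -0.322, -0.002], [0.006, 0.025, -1.0]]
wrist_force: [0.6, 0.5, -0.7]
gripper_width: 0.0355
gripper_force: 30.9
```

Request:
arm_command --deltas '[{"tx": 0,"ty": 0,"tz": -40,"roll": 0,"claw": -1},{"tx": 0,"ty": 0,"tz": -75,"roll": 0,"claw": -1},{"tx": 0,"ty": 0,"tz": -93,"roll": 0,"claw": -1},{"tx": 0,"ty": 0,"tz": -100,"roll": 0,"claw": -1},{"tx": 0,"ty": 0,"tz": -102,"roll": 0,"claw": -1}]'

```text
time: 22.4
tool_pos: [0.4638, -0.2578, 0.0845]
tcp_rot: [[0.322, 0.946, 0.023], [0.947, -0.322, -0.001], [0.006, 0.022, -1.0]]
wrist_force: [-0.6, -0.1, -0.5]
gripper_width: 0.0351
gripper_force: 30.9
```

Request:
arm_command --deltas '[{"tx": 0,"ty": 0,"tz": -1,"roll": 0,"claw": -1},{"tx": 0,"ty": 0,"tz": -2,"roll": 0,"claw": -1},{"tx": 0,"ty": 0,"tz": -2,"roll": 0,"claw": -1}]'

```text
time: 22.7
tool_pos: [0.464, -0.2579, 0.0833]
tcp_rot: [[0.322, 0.946, 0.024], [0.947, -0.322, -0.002], [0.006, 0.023, -1.0]]
wrist_force: [-0.0, 0.6, 5.7]
gripper_width: 0.0353
gripper_force: 31.8
```

Contact. Release, lift, and check the stack.

Request:
arm_command --deltas '[{"tx": 0,"ty": 0,"tz": 0,"roll": 0,"claw": 0.3},{"tx": 0,"ty": 0,"tz": 0,"roll": 0,"claw": 0.3},{"tx": 0,"ty": 0,"tz": 0,"roll": 0,"claw": 0.3},{"tx": 0,"ty": 0,"tz": 20,"roll": 0,"claw": 0.3},{"tx": 0,"ty": 0,"tz": 60,"roll": 0,"claw": 0.3}]'

```text
time: 23.2
tool_pos: [0.4601, -0.256, 0.139]
tcp_rot: [[0.322, 0.947, 0.014], [0.947, -0.322, 0.003], [0.007, 0.012, -1.0]]
wrist_force: [0.6, -1.4, 0.1]
gripper_width: 0.0553
gripper_force: 0.0
```

Request:
arm_command --deltas '[{"tx": 0,"ty": 5,"tz": 50,"roll": 0,"claw": 0.3},{"tx": 0,"ty": 15,"tz": 90,"roll": 0,"claw": 0.3},{"tx": 0,"ty": 20,"tz": 120,"roll": 0,"claw": 0.3},{"tx": 0,"ty": 20,"tz": 120,"roll": 0,"claw": 0.3},{"tx": 0,"ty": 20,"tz": 120,"roll": 0,"claw": 0.3}]'

```text
time: 23.7
tool_pos: [0.4625, -0.2372, 0.2615]
tcp_rot: [[0.322, 0.946, 0.022], [0.947, -0.322, -0.001], [0.006, 0.021, -1.0]]
wrist_force: [0.4, -0.2, -1.3]
gripper_width: 0.0555
gripper_force: 0.0
```

```bash
python3 m.py w7 74 54 14
```

```text
23.7 [ 0.46252836 -0.23719846  0.26152538] [[0.322, 0.946, 0.022], [0.947, -0.322, -0.001], [0.006, 0.021, -1.0]] [ 17.3   8.6   6.  106.2  -1.5  64.1   5.1] [ 0.2  1.7  0.2  2.   0.  -0.  -0. ]
74 3524
[-38.38518751   1.51016224  74.25589613] ((-38.317264556884766, -0.5195655822753906), (36.0870361328125, 70.36650085449219), 0.3502737581729889)
54 141
[-41.2183695   35.01746075  53.73187431] ((-50.49562072753906, 19.97479820251465), (59.76266860961914, 28.327388763427734), 53.36661148071289)
14 10253
[-52.32161077  11.34081166  14.28042603] ((-39.823219299316406, -0.22285842895507812), (115.8668441772461, 119.65169525146484), 89.93974304199219)
```

View pics/w7.png

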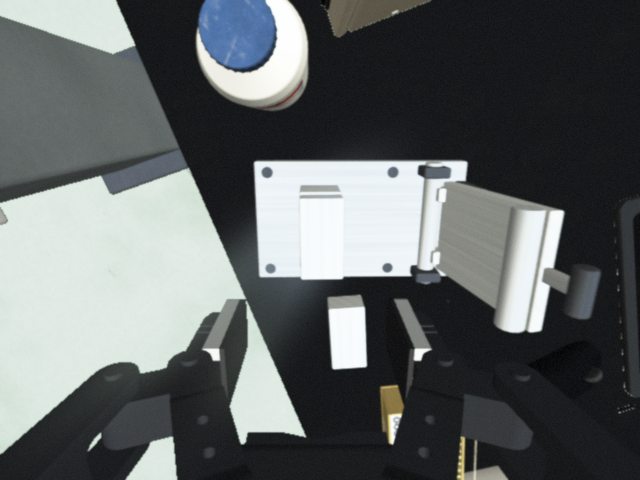

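Request:
arm_command --deltas '[{"tx": 10,"ty": -5,"tz": 10,"roll": 8.5,"claw": 0.3},{"tx": 20,"ty": -10,"tz": 15,"roll": 17,"claw": 0.3},{"tx": 30,"ty": -15,"tz": 15,"roll": 25.5,"claw": 0.3},{"tx": 40,"ty": -20,"tz": 15,"roll": 34,"claw": 0.3},{"tx": 50,"ty": -25,"tz": 15,"roll": 42.5,"claw": 0.3}]'

```text
time: 24.25
tool_pos: [0.5118, -0.2624, 0.2738]
tcp_rot: [[-0.407, 0.913, 0.011], [0.913, 0.407, 0.015], [0.01, 0.017, -1.0]]
wrist_force: [-0.4, 0.5, 0.9]
gripper_width: 0.0554
gripper_force: 0.0
```

Request:
arm_command --deltas '[{"tx": 20,"ty": -10,"tz": 0,"roll": 8.5,"claw": 0.3},{"tx": 40,"ty": -20,"tz": 0,"roll": 17,"claw": 0.3},{"tx": 60,"ty": -30,"tz": 0,"roll": 25.5,"claw": 0.3},{"tx": 75,"ty": -36,"tz": 0,"roll": 34,"claw": 0.3},{"tx": 91,"ty": -43,"tz": 0,"roll": 42.5,"claw": 0.3}]'

```text
time: 24.75
tool_pos: [0.603, -0.3055, 0.2732]
tcp_rot: [[-0.917, 0.399, -0.002], [0.399, 0.917, 0.023], [0.011, 0.02, -1.0]]
wrist_force: [0.1, -0.0, -0.3]
gripper_width: 0.0558
gripper_force: 0.0
```

Request:
arm_command --deltas '[{"tx": 0,"ty": 0,"tz": -5,"roll": 5,"claw": 0.3},{"tx": 0,"ty": 0,"tz": -10,"roll": 5,"claw": 0.3},{"tx": 0,"ty": 0,"tz": -10,"roll": 5,"claw": 0.3}]'

```text
time: 25.05
tool_pos: [0.602, -0.3051, 0.2633]
tcp_rot: [[-0.946, 0.325, -0.004], [0.325, 0.946, 0.023], [0.012, 0.02, -1.0]]
wrist_force: [0.4, -0.1, -0.8]
gripper_width: 0.0555
gripper_force: 0.0
```

Request:
arm_command --deltas '[{"tx": 1.5,"ty": 0,"tz": -30,"roll": 0,"claw": 0.3},{"tx": 1.5,"ty": 0,"tz": -60,"roll": 0,"claw": 0.3},{"tx": 1.5,"ty": 0,"tz": -78,"roll": 0,"claw": 0.3},{"tx": 1.5,"ty": 0,"tz": -78,"roll": 0,"claw": 0},{"tx": 1.5,"ty": 0,"tz": -78,"roll": 0,"claw": -0.4}]'

```text
time: 25.55
tool_pos: [0.6045, -0.3055, 0.1883]
tcp_rot: [[-0.946, 0.323, -0.001], [0.323, 0.946, 0.02], [0.007, 0.019, -1.0]]
wrist_force: [-8.3, -11.3, -6.0]
gripper_width: 0.0297
gripper_force: 12.9
```

Request:
arm_command --deltas '[{"tx": 0,"ty": 0,"tz": 0,"roll": 0,"claw": -1},{"tx": 0,"ty": 0,"tz": 0,"roll": 0,"claw": -1},{"tx": 0,"ty": 0,"tz": 0,"roll": 0,"claw": -1}]'

```text
time: 25.85
tool_pos: [0.6044, -0.3056, 0.1884]
tcp_rot: [[-0.946, 0.323, -0.0], [0.323, 0.946, 0.02], [0.007, 0.019, -1.0]]
wrist_force: [-2.6, 0.0, -5.0]
gripper_width: 0.0294
gripper_force: 32.7
```

Request:
arm_command --deltas '[{"tx": -12.8,"ty": 4.4,"tz": 3.2,"roll": 0,"claw": -1},{"tx": -25.7,"ty": 8.7,"tz": 5.2,"roll": 0,"claw": -1},{"tx": -38.7,"ty": 13.2,"tz": 6.1,"roll": 0,"claw": -1},{"tx": -51.8,"ty": 17.6,"tz": 5.7,"roll": 0,"claw": -1},{"tx": -64.8,"ty": 22.1,"tz": 4.1,"roll": 0,"claw": -1}]'

```text
time: 26.35
tool_pos: [0.5416, -0.2842, 0.194]
tcp_rot: [[-0.947, 0.322, 0.006], [0.322, 0.946, 0.017], [0.0, 0.018, -1.0]]
wrist_force: [0.7, -3.1, -4.1]
gripper_width: 0.0292
gripper_force: 32.1
```

Request:
arm_command --deltas '[{"tx": -12.8,"ty": 4.4,"tz": -2.7,"roll": 0,"claw": -1},{"tx": -25.4,"ty": 8.6,"tz": -6.6,"roll": 0,"claw": -1},{"tx": -37.5,"ty": 12.8,"tz": -11.7,"roll": 0,"claw": -1},{"tx": -49.2,"ty": 16.8,"tz": -17.9,"roll": 0,"claw": -1},{"tx": -60.4,"ty": 20.6,"tz": -25.1,"roll": 0,"claw": -1}]'

```text
time: 26.85
tool_pos: [0.4812, -0.2635, 0.1706]
tcp_rot: [[-0.947, 0.322, 0.006], [0.322, 0.946, 0.018], [0.0, 0.018, -1.0]]
wrist_force: [-3.5, 0.3, 6.5]
gripper_width: 0.0295
gripper_force: 34.0
```

Request:
arm_command --deltas '[{"tx": -8.4,"ty": 2.9,"tz": -6.5,"roll": 0,"claw": -1},{"tx": -16.5,"ty": 5.6,"tz": -13.6,"roll": 0,"claw": -1},{"tx": -23.1,"ty": 7.9,"tz": -20.3,"roll": 0,"claw": -1},{"tx": -29.3,"ty": 10,"tz": -27.4,"roll": 0,"claw": -1},{"tx": -34.3,"ty": 11.7,"tz": -33.8,"roll": 0,"claw": -1}]'

```text
time: 27.35
tool_pos: [0.4447, -0.2511, 0.1351]
tcp_rot: [[-0.947, 0.323, -0.0], [0.323, 0.946, 0.02], [0.007, 0.019, -1.0]]
wrist_force: [-5.3, 1.3, 5.6]
gripper_width: 0.0291
gripper_force: 35.0
```

```bash
python3 -c "
from h import *
s=robot.read_state();p=s['tool_pos'];b=base(np.array(p));print(b,s['wrist_force'],s['gripper_width']);h=65-b[0];print('phi if z off 9,12:',[np.degrees(np.arctan2(b[2]-k-24,h)) for k in (9,12)],np.hypot(h,b[2]-33))"
```

```text
[-5.90397024e+01  1.08396624e-01  1.35063027e+02] [-5.3037115   1.33211662  5.59909367] 0.029062883566431337
phi if z off 9,12: [np.float64(39.44841828876925), np.float64(38.612251607472935)] 160.63221733241593
```

Request:
arm_command --deltas '[{"tx": -1.6,"ty": 0.5,"tz": -2.2,"roll": 0,"claw": -1},{"tx": -3.1,"ty": 1.1,"tz": -4.4,"roll": 0,"claw": -1},{"tx": -3.9,"ty": 1.3,"tz": -5.5,"roll": 0,"claw": -1},{"tx": -4.7,"ty": 1.6,"tz": -6.6,"roll": 0,"claw": -1},{"tx": -5.4,"ty": 1.8,"tz": -7.8,"roll": 0,"claw": -1}]'

```text
time: 27.85
tool_pos: [0.4392, -0.2492, 0.1271]
tcp_rot: [[-0.947, 0.323, -0.001], [0.322, 0.946, 0.02], [0.008, 0.019, -1.0]]
wrist_force: [-6.2, 1.0, 4.7]
gripper_width: 0.0289
gripper_force: 35.1
```

Request:
arm_command --deltas '[{"tx": 0,"ty": 0,"tz": 0,"roll": 0,"claw": -1}]'

```text
time: 27.95
tool_pos: [0.4391, -0.2491, 0.1269]
tcp_rot: [[-0.946, 0.323, -0.001], [0.323, 0.946, 0.021], [0.008, 0.019, -1.0]]
wrist_force: [-7.6, 1.8, 4.7]
gripper_width: 0.029
gripper_force: 35.0
```

Request:
arm_command --deltas '[{"tx": -0.3,"ty": 0.1,"tz": -0.6,"roll": 0,"claw": -1},{"tx": -0.6,"ty": 0.2,"tz": -1.2,"roll": 0,"claw": -1},{"tx": -0.6,"ty": 0.2,"tz": -1.2,"roll": 0,"claw": -1}]'

```text
time: 28.25
tool_pos: [0.4383, -0.2489, 0.1257]
tcp_rot: [[-0.946, 0.323, -0.002], [0.323, 0.946, 0.021], [0.008, 0.019, -1.0]]
wrist_force: [-6.6, 1.3, 4.0]
gripper_width: 0.0291
gripper_force: 35.1
```

Request:
arm_command --deltas '[{"tx": -0.3,"ty": 0.1,"tz": -0.6,"roll": 0,"claw": -1},{"tx": -0.6,"ty": 0.2,"tz": -1.2,"roll": 0,"claw": -1},{"tx": -0.6,"ty": 0.2,"tz": -1.2,"roll": 0,"claw": -1}]'

```text
time: 28.55
tool_pos: [0.4376, -0.2486, 0.1245]
tcp_rot: [[-0.947, 0.323, -0.002], [0.323, 0.946, 0.021], [0.009, 0.019, -1.0]]
wrist_force: [-6.7, 0.8, 4.4]
gripper_width: 0.0291
gripper_force: 35.1
```

Run:
```python
from h import *
s,im,d=grab('side'); W=cloud('side',s,d); b=base(W)
m=(b[...,0]>-35)&(b[...,0]<50)&(abs(b[...,1])<38)&(b[...,2]>40); p=b[m]
A=np.c_[p[:,0],np.ones(len(p))]; k=np.abs(p[:,2])>0
for _ in range(4):
    c=np.linalg.lstsq(A[k],p[k,2],rcond=None)[0]; k=abs(A@c-p[:,2])<4
print(k.sum(),len(p),c,np.degrees(np.arctan(-c[0])))
cv2.imwrite('pics/s1.png',cv2.resize(im[270:400,260:400,::-1],None,fx=4.5,fy=4.5,interpolation=cv2.INTER_CUBIC))
```

```text
154 847 [-1.07912239 93.08355148] 47.179377559800606
```

View pics/s1.png

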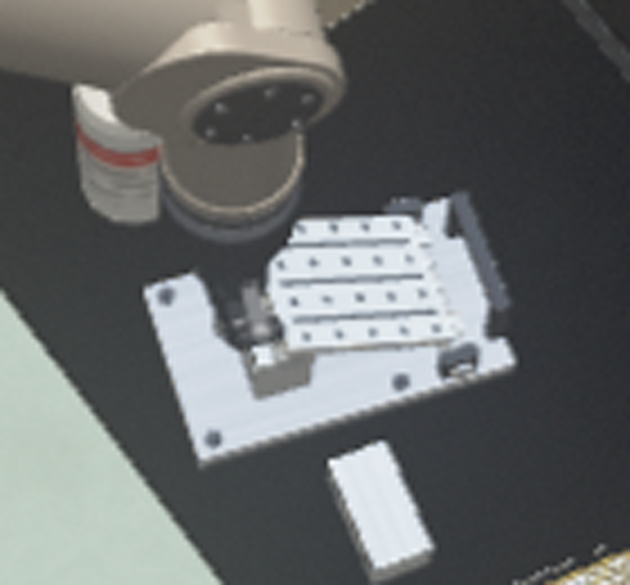

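```bash
cat > ang.py <<'E'
from h import *
s,im,d=grab('side'); W=cloud('side',s,d); b=base(W)
m=(b[...,0]>-30)&(b[...,0]<40)&(abs(b[...,1])<38)&(b[...,2]>45)&(b[...,2]<105); p=b[m]
dx=65-p[:,0];dz=p[:,2]-24;r=np.hypot(dx,dz)
t=np.degrees(np.arctan2(dz,dx)-np.arcsin(16/r)); print(len(t),np.percentile(t,[10,25,50,75,90]).round(2))
print(s['tool_pos'],s['wrist_force'],base(np.array(s['tool_pos'])))
E
python3 ang.py
```

```text
606 [27.89 29.41 30.91 32.15 33.73]
[ 0.43754738 -0.24861429  0.12447947] [-6.56105443  1.39952826  5.33813337] [-6.66450543e+01  1.14403143e-01  1.24479467e+02]
```

Request:
arm_command --deltas '[{"tx": -0.3,"ty": 0.1,"tz": -0.7,"roll": 0,"claw": -1},{"tx": -0.6,"ty": 0.2,"tz": -1.4,"roll": 0,"claw": -1},{"tx": -0.6,"ty": 0.2,"tz": -1.4,"roll": 0,"claw": -1}]'

```text
time: 28.95
tool_pos: [0.4367, -0.2483, 0.123]
tcp_rot: [[-0.947, 0.323, -0.003], [0.323, 0.946, 0.021], [0.01, 0.019, -1.0]]
wrist_force: [-6.6, 1.8, 5.2]
gripper_width: 0.0292
gripper_force: 35.2
```

Request:
arm_command --deltas '[{"tx": 0,"ty": 0,"tz": -0.5,"roll": 0,"claw": -1},{"tx": 0,"ty": 0,"tz": -1,"roll": 0,"claw": -1},{"tx": 0,"ty": 0,"tz": -1,"roll": 0,"claw": -1}]'

```text
time: 29.25
tool_pos: [0.4365, -0.2482, 0.1226]
tcp_rot: [[-0.946, 0.323, -0.003], [0.323, 0.946, 0.021], [0.01, 0.019, -1.0]]
wrist_force: [-9.2, 1.7, 9.2]
gripper_width: 0.0291
gripper_force: 35.7
```

Request:
arm_command --deltas '[{"tx": 0.5,"ty": 0,"tz": 0.5,"roll": 0,"claw": -1},{"tx": 0.5,"ty": 0,"tz": 0.5,"roll": 0,"claw": -0.2},{"tx": 0.5,"ty": 0,"tz": 0.5,"roll": 0,"claw": 0.3},{"tx": 0.5,"ty": 0,"tz": 0.5,"roll": 0,"claw": 0.3},{"tx": 0.5,"ty": 0,"tz": 0.5,"roll": 0,"claw": 0.3}]'

```text
time: 29.75
tool_pos: [0.4396, -0.2485, 0.1218]
tcp_rot: [[-0.947, 0.322, 0.002], [0.322, 0.947, 0.02], [0.005, 0.02, -1.0]]
wrist_force: [-0.2, 0.0, 0.6]
gripper_width: 0.0554
gripper_force: 0.0
```

Request:
arm_command --deltas '[{"tx": 0,"ty": 0,"tz": 15,"roll": 0,"claw": 0.3},{"tx": 0,"ty": 0,"tz": 50,"roll": 0,"claw": 0.3},{"tx": 0,"ty": 0,"tz": 95,"roll": 0,"claw": 0.3},{"tx": -20,"ty": 5,"tz": 140,"roll": 0,"claw": 0.3},{"tx": -40,"ty": 10,"tz": 180,"roll": 0,"claw": 0.3}]'

```text
time: 30.25
tool_pos: [0.399, -0.2383, 0.3036]
tcp_rot: [[-0.947, 0.322, 0.002], [0.322, 0.947, 0.02], [0.005, 0.02, -1.0]]
wrist_force: [1.1, -1.0, 0.3]
gripper_width: 0.0558
gripper_force: 0.0
```

Request:
arm_command --deltas '[{"tx": 0,"ty": 0,"tz": 0,"roll": 0,"claw": 0.3},{"tx": 0,"ty": 0,"tz": 0,"roll": 0,"claw": 0.3},{"tx": 0,"ty": 0,"tz": 0,"roll": 0,"claw": 0.3}]'

```text
time: 30.55
tool_pos: [0.3986, -0.238, 0.3002]
tcp_rot: [[-0.947, 0.322, -0.001], [0.322, 0.947, 0.022], [0.008, 0.02, -1.0]]
wrist_force: [-0.1, 0.1, -0.5]
gripper_width: 0.0555
gripper_force: 0.0
```

```bash
python3 ang.py; python3 m.py w8 74 54
python3 - <<'E'
from h import *
s,im,d=grab('top'); cv2.imwrite('pics/t2.png',cv2.resize(im[225:335,330:470,::-1],None,fx=4.5,fy=4.5,interpolation=cv2.INTER_CUBIC))
E
```

```text
644 [27.2  28.58 30.09 31.51 32.53]
[ 0.39863064 -0.23804028  0.30022735] [-0.10507168  0.05961026 -0.46691409] [-106.89319121   -2.41725597  300.22734863]
30.6 [ 0.39851075 -0.23798852  0.29982951] [[-0.947, 0.322, -0.002], [0.322, 0.947, 0.022], [0.009, 0.02, -1.0]] [ 31.6   2.2  -5.5 108.2  -0.9  70.3  97.7] [0.  0.6 0.  0.1 0.  0.2 0.1]
74 988
[ 6.99428875 -2.64469618 74.20552291] ((-19.29169464111328, -0.8395423889160156), (75.67920684814453, 83.56617736816406), 0.9160018563270569)
54 179
[-56.67141553  -1.37434001  53.78826281] ((-56.40129852294922, 1.3040122985839844), (68.73110961914062, 4.110501289367676), 87.90626525878906)
```

View pics/w8.png

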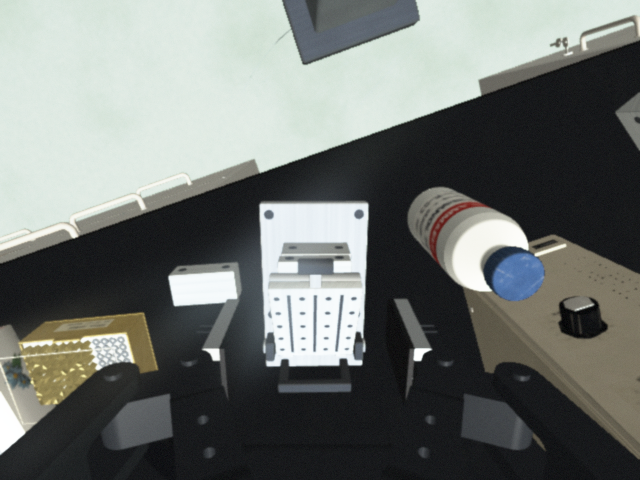

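```bash
python3 -c "
from station import robot
print(robot.close_job())"
```

```text
the job is handed in; nothing more can be done
None
```

The job is handed in at about 31 s: the plate rests at 30 degrees on the 40 and 20 mm blocks (side view about 30.1 degrees), both within 2 mm of the middle and square to 0.5 degrees, and the 30 mm block lies flat on the bench beside the base.

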